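# Pack the spotting scope away in its case

### The job

Pack the spotting scope kit into its open wooden case. The orange filter box and the spare eyepiece go into the plain side compartment; the scope, which stands upright, must first be laid down on its side on the green mat and let go, then taken again and laid in the two-saddle cradle with its brass eyepiece end at the end of the case that carries the brass plate. Set the scope and the eyepiece down gently (never let the scope topple, and drop neither), leave the mug, the statuette, the clock and the picture frame where they stand, and let go of everything.

Things in the scene. Friction and masses are not known exactly. Their poses are not given: they have to be found in the camera images.
- scope: Spotting scope, 168 mm, 0.4 kg, upright on its black end on the pad. Origin: centre of that end; z along the tube to the eyepiece. Black eight-sided bell z 0-45 mm, 56 mm across flats, 61 over corners; round blue tube 44 mm diameter z 45-133 (grip here); brass part, also 44 mm, z 133-160; black eyecup, 40 mm, to 168. Mass centre z about 80. Lying, it slopes 3 degrees; flats stop rolling.
- scope_mid (a point): Middle of the scope's blue tube, on its axis, 89 mm from the black end.
- scope_eye (a point): Tip of the scope's eyepiece end, on its axis, 168 mm from the black end.
- eyepiece: Spare eyepiece, black cylinder with an aluminium band and a green lens, 38 mm diameter, 70 mm tall, about 0.15 kg, standing upright on the pad. Origin: centre of its underside; z up along its axis.
- eyepiece_center (a point): Centre of the eyepiece, 35 mm above its underside.
- filters: Orange filter box, rigid and closed, 80 mm long (its x), 30 mm wide (its y), 40 mm tall (z), about 0.12 kg, lying on the green mat, where it takes up the room the scope needs. Origin: centre of its underside.
- filters_center (a point): Centre of the filter box, 20 mm above its underside.
- case: Fixed open wooden case, 212 x 212 x 62 mm, walls 6, floor 8 mm. Origin: centre of its underside. A divider 45 mm high at x = 4 to 10 mm parts it: cradle compartment x -100 to 4, plain side compartment x 10 to 100 mm, both y -100 to 100. The +y end wall carries the brass plate (170 mm wide, on its top and outside).
- cradle (a point): Where the middle of the blue tube comes to lie, along the case's y: (-48, 0, 44) mm in the case frame. The cradle is two wooden 90-degree V saddles 14 mm thick at case y = -27 and +27 mm, reaching 30 mm to each side and up to 36 mm above the case's underside; 40 mm between them is free for fingers. The black bell then hangs just outside the saddle at -y.
- bay (a point): Centre of the floor of the plain side compartment, at (55, 0, 8) mm in the case frame; the compartment is 90 mm (case x) by 200 mm (case y).
- mat: Green mat, fixed, 210 (x) x 250 (y) x 4 mm. Origin: centre of its underside.
- pad: Red-brown desk pad, fixed, 230 (x) x 240 (y) x 6 mm, on which scope, eyepiece, mug and statuette stand. Origin: centre of its underside.
- mug: White round cup without handle, 72 mm diameter, 80 mm tall, on the pad; leave alone. Origin: centre of its underside.
- torso: Small white marble statuette on a dark round foot, 60 mm diameter, 85 mm tall, on the pad; leave alone. Origin: centre of its underside.
- clock: Wooden desk clock, 45 (x) x 95 (y) x 90 mm tall; leave alone. Origin: centre of its underside.
- frame: Brass picture frame, 14 (x) x 110 (y) x 100 mm tall, with a foot plate reaching 45 mm behind (+x) it; leave alone. Origin: centre of the frame's underside.
Not all that is in view belongs to the job. What is meant by the scope is not white, and is the larger of those in its own colour. There is more than one size of the eyepiece; the one meant has the size given above.

How it is judged:
On the way:
1. the scope lies on its side on the green mat, let go and at rest (angle between scope's own z axis and vertical between 1.42 and 1.72 rad and contact force between the fingers and scope below 0.05 N and contact force between scope and mat above 0.5 N and linear speed of scope below 0.02 m/s and x of scope_mid in the frame of mat between -0.105 and 0.105 m and y of scope_mid in the frame of mat between -0.125 and 0.125 m), for 0.2 s.
At the end, for the whole second after the job is handed in: Scope in both saddles (middle within 16 mm of the cradle centre, 0.09 rad), eyepiece end at the brass plate; eyepiece and filter box in the side compartment, centres under 55 mm high in the case; all still and let go; bystanders upright, within 30 mm of their start (distance between scope_mid and cradle below 0.016 m and angle between the z axis of scope and the y axis of case, either way round below 0.09 rad and y of scope_eye in the frame of case above 0.05 m and x of eyepiece_center in the frame of case between 0.012 and 0.098 m and y of eyepiece_center in the frame of case between -0.098 and 0.098 m and z of eyepiece_center in the frame of case between 0.008 and 0.055 m and x of filters_center in the frame of case between 0.012 and 0.098 m and y of filters_center in the frame of case between -0.098 and 0.098 m and z of filters_center in the frame of case between 0.008 and 0.055 m and linear speed of each of scope, eyepiece, filters below 0.02 m/s and contact force between the fingers and scope below 0.05 N and contact force between the fingers and eyepiece below 0.05 N and contact force between the fingers and filters below 0.05 N and distance of each of mug, torso, clock, frame from where it was at the start of the episode below 0.03 m and angle between each of mug, torso, clock, frame's own z axis and vertical below 0.2 rad); the robot touches nothing.
It fails at once if the scope is dropped (moves faster than 0.5 m/s while not held) (contact force between the fingers and scope below 0.05 N and linear speed of scope above 0.5 m/s).
It fails at once if the scope topples (leans between 0.4 and 1.2 rad while not held) (contact force between the fingers and scope below 0.05 N and angle between scope's own z axis and vertical between 0.4 and 1.2 rad).
It fails at once if the eyepiece is dropped (moves faster than 0.7 m/s while not held) (contact force between the fingers and eyepiece below 0.05 N and linear speed of eyepiece above 0.7 m/s).
It fails at once if mug, statuette, clock or frame is pushed more than 30 mm or tipped (distance of any of mug, torso, clock, frame from where it was at the start of the episode above 0.03 m or angle between any of mug, torso, clock, frame's own z axis and vertical above 0.35 rad).
It also fails if it takes over 72 s, if anything falls off the work surface, if the arm or the gripper's body presses on something with over 40 N, if the wrist force passes 120 N, or if a joint passes its speed limit or range.

### The arm

A 7-joint arm with a two-finger parallel gripper is mounted at the origin on the work surface. World frame = base frame: x ahead of the robot, y to its left, z up, the work surface at z = 0. Lengths are in m, angles in rad, forces in N, time in s.
With the tool pointing down it reaches from about 0.4 to 0.85 m from the base axis. Payload 10.4 kg.
Tool frame: the origin (TCP) lies between the finger pads; the fingertips stand 14 mm ahead of it and the grasp point (between the pads) lies 5 mm behind it; z points along the fingers, y is the direction in which the jaws open and shut (so a half turn about z gives the same grasp; the last joint's range is limited). The gripper opens to 87 mm and grips with 3 to 60 N. Pads are 19 mm wide; open, the fingers measure 117 mm over their backs; the gripper's body (75 mm by 190 mm) begins 51 mm behind the grasp point.
Start: joints at [-1.179, 0.332, -0.065, 1.46, 0.022, 1.35, -0.088], TCP at [0.252, 0.572, 0.237] pointing down, gripper open.
Joint ranges: [-2.6, 2.6], [-0.5, 2.12], [-1.47, 1.34], [0.16, 2.42], [-1.27, 4.41], [0.06, 2.06], [-2.6, 2.6]. Speed limits (rad/s): [2.22, 2.22, 2.79, 2.79, 3.14, 3.14, 3.14].

### API

Orientations are given as a unit quaternion [x, y, z, w].
In Python, from bench import readout, camera, calibration, order gives the robot as it stands.
- The arm moves only by the tool apply_moves, never from a script. Its argument "deltas" is a list of rows, each an object with "translation": the shift along the world's x, y, z in m, a list of three; "turn": the turn, a rotation vector about the world's x, y, z in rad, a list of three; "hand": the finger opening in m, from 0 to 0.087. A call has 1 to 5 rows; each row shifts and turns the pose as measured when the row begins; what a row does not reach is not made up. A row lasts 1/10 s, in which the tool goes at most 50 mm and 8.59 degrees, less where a joint would pass 70% of its speed; a pose out of reach is approached as far as the arm can. A call with a gripper value outside its range is refused whole. The fingers move at their own pace and stop on an object; "newtons" is the grip in N (left out, the last holds). Time passes only in rows, so rows that do not move let the fingers close. It gives the time, the measured TCP pose, the force and the opening at its end, in the units of the state.
- readout.read_state(): the state, without advancing time (a new reading comes with each control period).
- camera(name): name is "scene" or "side" or "wrist"; returns the picture (420x560x3 uint8, red, green, blue); there is no depth.
- calibration(name): a dict with "fx", "fy", "cx", "cy" (pixels), "extrinsics" (4x4, takes a point from world to camera coordinates). Camera axes: x right, y down, z forward; pixel columns grow to the right and rows downward; lengths in m; the calibration is good to about 2 mm. A picture is of the moment at which its call begins: read the wrist's pose just before it. calibration takes no time and is no camera call; for the wrist camera it gives the pose at the moment of the call.
- order.close_job(): hands the job in, once; it reports no verdict.
The state is a dict: "time": time; "joint_positions": joint angles; "joint_vel": joint speeds; "joint_torque": joint torques, N m; "ee_pos": TCP position; "eef_rot": TCP orientation; "ft_force": force on the tool from outside, world axes, zero at the start; "torque": the same for the moment, N m; "width": finger opening in m.
Only numpy, scipy, OpenCV 4.12 (cv2) and the standard library are available. Lean on these libraries where they do the work, as an engineer would, in place of code of your own. Each camera call takes 0.05 s, during which the arm holds its last target. There are 200 camera calls.

## Working session

There is one attempt and no reset: what is moved stays moved. The work goes in short steps, Python scripts to look and compute and a tool call to move; the robot and the scene stay as the last step left them, time stands still between calls to the robot, and variables do not carry over. Pictures are saved under pics/ and viewed, about 8 in all and at most 12, crops included, and the job is handed in when it is done.

Besides the shell and the picture viewer there is one more tool, called after "Emit:" as a command line: name --argument value ..., lists and objects as JSON in quotes. apply_moves: Moves the arm, as the interface text tells. Its arguments: {"type":"object","properties":{"deltas":{"type":"array","items":{"type":"object","properties":{"translation":{"type":"array","items":{"type":"number"}},"turn":{"type":"array","items":{"type":"number"}},"hand":{"type":"number"}}}},"newtons":{"type":"number"}},"required":["deltas"]}

```bash
mkdir -p pics; cat > h.py <<'E'
import numpy as np, cv2
from bench import readout, camera, calibration, order
def snap(n,f):
    c=calibration(n); im=camera(n); cv2.imwrite('pics/'+f,cv2.cvtColor(im,cv2.COLOR_RGB2BGR)); return im,c
def ray(c,u,v):
    E=np.array(c['extrinsics']); R=E[:3,:3]; t=E[:3,3]
    return -R.T@t, R.T@np.array([(u-c['cx'])/c['fx'],(v-c['cy'])/c['fy'],1.])
def pl(c,u,v,z):
    o,d=ray(c,u,v); return o+d*(z-o[2])/d[2]
def proj(c,p):
    E=np.array(c['extrinsics']); q=E[:3,:3]@np.array(p)+E[:3,3]
    return np.array([c['fx']*q[0]/q[2]+c['cx'],c['fy']*q[1]/q[2]+c['cy']])
def tri(c1,a,c2,b):
    o1,d1=ray(c1,*a);o2,d2=ray(c2,*b)
    A=np.stack([d1,-d2],1);s=np.linalg.lstsq(A,o2-o1,rcond=None)[0]
    p,q=o1+d1*s[0],o2+d2*s[1]; return (p+q)/2,np.linalg.norm(p-q)
E
python3 - <<'E'
from h import *
for n in('scene','side'):
    im,c=snap(n,n+'0.png'); print(n,ray(c,c['cx'],c['cy']),c['fx'])
s=readout.read_state();print(s['time'],s['ee_pos'],s['eef_rot'],s['width'],s['ft_force'])
E
```

```text
scene (array([1.03957136, 0.50080762, 0.60452827]), array([-0.57518562, -0.58208985, -0.57474595])) 385.6773790612073
side (array([ 0.53266661, -0.5891824 ,  0.77594466]), array([ 0.01472579,  0.67452685, -0.73810344])) 397.7877607691581
0.1 [0.25173989 0.57169126 0.23581292] [ 2.05893123e-01  9.78574263e-01 -6.50748118e-04 -1.01684149e-04] 0.08701295484584252 [-0.09609719  0.010598    0.10717656]
```

View pics/scene0.png

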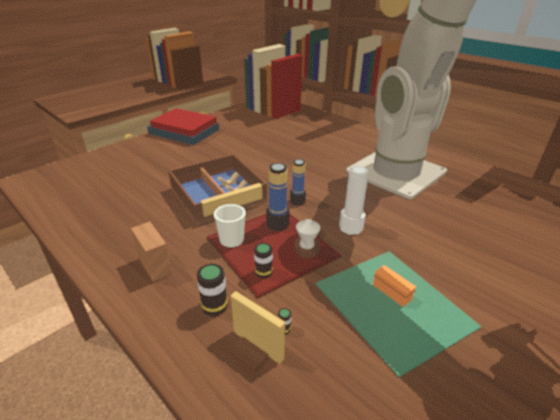

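View pics/side0.png

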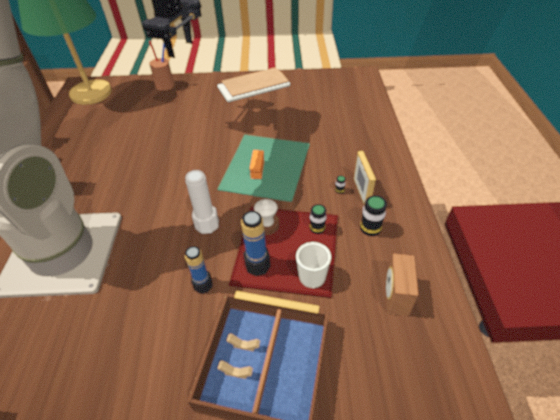

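```bash
python3 - <<'E'
from h import *
im=cv2.imread('pics/side0.png'); cv2.imwrite('pics/c1.png',cv2.resize(im[180:420,180:440],None,fx=2.5,fy=2.5,interpolation=cv2.INTER_CUBIC))
C={n:calibration(n) for n in('scene','side')}
for n in C:
    im=cv2.imread(f'pics/{n}0.png'); h=cv2.cvtColor(im,cv2.COLOR_BGR2HSV)
    for k,lo,hi in(('orange',(5,190,150),(16,255,255)),('blue',(105,90,50),(125,255,255)),('mat',(65,80,60),(88,255,170)),('pad',(0,150,40),(6,255,130)),('pad2',(172,150,40),(180,255,130)),('brass',(18,110,120),(30,255,255))):
        m=cv2.inRange(h,lo,hi); cs,_=cv2.findContours(m,cv2.RETR_EXTERNAL,cv2.CHAIN_APPROX_NONE)
        for c in cs:
            if cv2.contourArea(c)>60:
                r=cv2.minAreaRect(c); print(n,k,cv2.contourArea(c),cv2.boundingRect(c),cv2.boxPoints(r).round(0).tolist())
E
```

```text
scene blue 250.5 (270, 189, 16, 21) [[270.0, 189.0], [285.0, 189.0], [285.0, 209.0], [270.0, 209.0]]
scene blue 90.0 (294, 177, 9, 14) [[294.0, 177.0], [302.0, 177.0], [302.0, 190.0], [294.0, 190.0]]
scene mat 3237.5 (378, 290, 101, 86) [[366.0, 327.0], [448.0, 277.0], [479.0, 327.0], [396.0, 377.0]]
scene pad 118.5 (236, 229, 46, 23) [[236.0, 248.0], [275.0, 222.0], [282.0, 232.0], [243.0, 258.0]]
scene pad 1461.5 (223, 219, 102, 78) [[220.0, 251.0], [301.0, 212.0], [326.0, 264.0], [245.0, 303.0]]
scene pad 219.5 (151, 118, 65, 18) [[151.0, 122.0], [215.0, 118.0], [216.0, 133.0], [152.0, 137.0]]
scene pad 1546.0 (271, 53, 31, 66) [[271.0, 53.0], [301.0, 53.0], [301.0, 118.0], [271.0, 118.0]]
scene pad 129.5 (371, 47, 11, 49) [[370.0, 95.0], [377.0, 46.0], [381.0, 47.0], [374.0, 95.0]]
scene pad 76.0 (304, 34, 5, 44) [[304.0, 77.0], [305.0, 34.0], [309.0, 34.0], [307.0, 77.0]]
scene brass 65.0 (201, 298, 27, 14) [[201.0, 305.0], [227.0, 298.0], [229.0, 307.0], [203.0, 315.0]]
scene brass 2103.0 (231, 291, 57, 72) [[214.0, 318.0], [236.0, 287.0], [301.0, 332.0], [279.0, 364.0]]
scene 
[... 2205 characters left out ...]
22.0, 39.0]]
side brass 614.5 (234, 291, 85, 23) [[234.0, 298.0], [235.0, 290.0], [319.0, 305.0], [318.0, 314.0]]
side brass 90.5 (185, 253, 18, 13) [[184.0, 256.0], [201.0, 253.0], [203.0, 263.0], [187.0, 267.0]]
side brass 170.5 (241, 220, 23, 17) [[239.0, 234.0], [241.0, 220.0], [264.0, 223.0], [262.0, 238.0]]
side brass 228.0 (357, 151, 19, 47) [[356.0, 151.0], [368.0, 149.0], [379.0, 194.0], [367.0, 197.0]]
side brass 189.5 (240, 36, 10, 34) [[240.0, 69.0], [243.0, 36.0], [250.0, 36.0], [247.0, 70.0]]
side brass 187.5 (316, 34, 14, 34) [[316.0, 34.0], [323.0, 33.0], [330.0, 66.0], [323.0, 67.0]]
side brass 889.0 (65, 34, 46, 70) [[36.0, 58.0], [66.0, 33.0], [114.0, 89.0], [84.0, 115.0]]
```

View pics/c1.png

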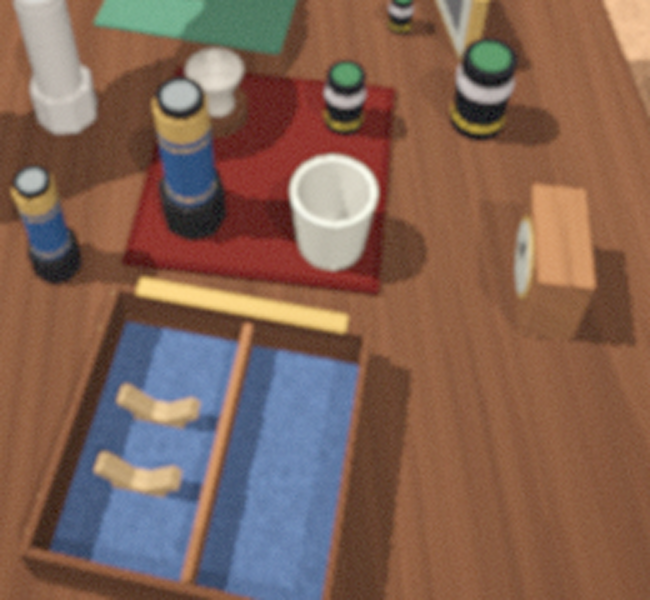

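```bash
python3 - <<'E'
from h import *
C={n:calibration(n) for n in('scene','side')}
S,D=C['scene'],C['side']
f=lambda x,y:(180+x/2.5,180+y/2.5)
np.set_printoptions(precision=4,suppress=True)
print('scope top',pl(D,*f(180,97),.174),pl(S,278,168.5,.174), tri(D,f(180,97),S,(278,168.5)))
print('small scope',tri(D,f(33,181),S,(299,163)))
print('white scope',tri(D,(197,177),S,(357,173)))
print('eyep top',pl(D,*f(346,76),.076),pl(S,263,250,.076),tri(D,f(346,76),S,(263,250)))
print('big eyep',tri(D,f(488,58),S,(211,272)), 'small',tri(D,f(401,0),S,(285,313)))
print('mug',pl(D,*f(333,185),.086),pl(S,230,213,.086)); print('torso',pl(D,*f(215,75),.091))
for k,p in dict(TL=(120,293),TR=(365,340),BL=(25,555)).items(): print('case',k,pl(D,*f(*p),.062))
print('plate',pl(D,*f(138,283),.064),pl(D,*f(348,320),.064))
print('divider',pl(D,*f(250,325),.045),pl(D,*f(190,580),.045))
for a in((244,344),(235.2,371.2)): print('saddleV',pl(D,*a,.013))
for n in C:
    im=cv2.imread(f'pics/{n}0.png'); h=cv2.cvtColor(im,cv2.COLOR_BGR2HSV)
    for w,lo,hi in(('or',(4,170,140),(14,255,255)),('green',(60,70,40),(92,255,200))):
        m=cv2.inRange(h,lo,hi); m=cv2.morphologyEx(m,cv2.MORPH_CLOSE,np.ones((5,5)))
        if w=='green' and n=='side': m[:120]=0
        cs,_=cv2.findContours(m,cv2.RETR_EXTERNAL,cv2.CHAIN_APPROX_NONE)
        if not cs: continue
        c=max(cs,key=cv2.contourArea); print(n,w,cv2.contourArea(c),cv2.boundingRect(c),[x[0].tolist() for x in cv2.approxPolyDP(cv2.convexHull(c),3,True)])
a=cv2.imread('pics/side0.png')[130:220,210:400]; b=cv2.imread('pics/scene0.png')[250:365,310:480]
o=np.zeros((600,800,3),np.uint8); A=cv2.resize(a,None,fx=3.2,fy=3.2,interpolation=2); B=cv2.resize(b,None,fx=2.6,fy=2.6,interpolation=2)
o[:A.shape[0],:A.shape[1]]=A; o[295:295+B.shape[0],:B.shape[1]]=B; cv2.imwrite('pics/c2.png',o)
E
```

```text
scope top [ 0.4738 -0.0667  0.174 ] [ 0.4784 -0.0547  0.174 ] (array([ 0.4726, -0.0614,  0.1687]), np.float64(0.0016580465976442258))
small scope (array([ 0.3503, -0.1041,  0.1216]), np.float64(0.0018552938869212134))
white scope (array([0.3464, 0.0749, 0.1619]), np.float64(0.0010278368412274187))
eyep top [0.6207 0.0361 0.076 ] [0.624  0.0465 0.076 ] (array([0.6207, 0.0416, 0.0706]), np.float64(0.001845040957898757))
big eyep (array([0.7519, 0.0373, 0.0926]), np.float64(0.002790347226174704)) small (array([0.692 , 0.1742, 0.0409]), np.float64(0.004271284501341006))
mug [ 0.5969 -0.096   0.086 ] [ 0.596  -0.0951  0.086 ]
torso [0.4977 0.0306 0.091 ]
case TL [ 0.4184 -0.1763  0.062 ]
case TR [ 0.6115 -0.2269  0.062 ]
case BL [ 0.3661 -0.3724  0.062 ]
plate [ 0.4328 -0.1691  0.064 ] [ 0.5997 -0.2103  0.064 ]
divider [ 0.5223 -0.2008  0.045 ] [ 0.4763 -0.3882  0.045 ]
saddleV [ 0.4485 -0.2541  0.013 ]
saddleV [ 0.4336 -0.3064  0.013 ]
scene or 539.5 (375, 269, 38, 36) [[377, 271], [385, 271], [412, 290], [409, 299], [403, 304], [377, 285]]
scene green 9656.0 (318, 253, 162, 123) [[318, 283], [389, 253], [479, 327], [398, 375]]
side or 167.5 (251, 152, 12, 26) [[261, 152], [260, 177], [254, 177], [251, 169]]
side green 3890.0 (219, 136, 90, 65) [[245, 136], [308, 145], [290, 200], [219, 189]]
```

View pics/c2.png

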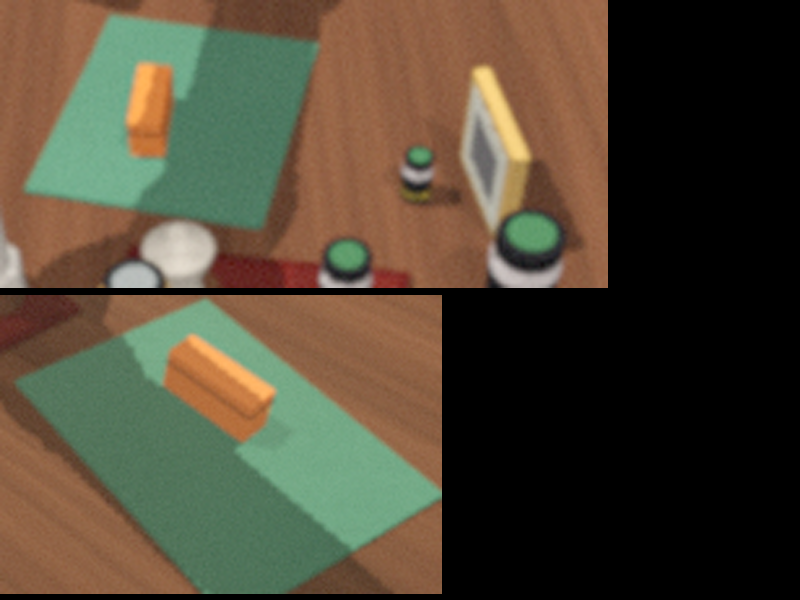

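```bash
python3 - <<'E'
from h import *
np.set_printoptions(precision=4,suppress=True)
S,D=calibration('scene'),calibration('side')
g=lambda x,y:(310+x/2.6,250+(y-295)/2.6); f=lambda x,y:(210+x/3.2,130+y/3.2)
for p in((190,335),(275,393),(250,415),(167,352)): print('top scene',pl(S,*g(*p),.044))
for p in((137,62),(173,65),(167,134),(127,128)): print('top side',pl(D,*f(*p),.044))
for p in((245,136),(308,145),(290,200),(219,189)): print('mat side',pl(D,*p,.004))
for p in((318,283),(389,253),(479,327),(398,375)): print('mat scene',pl(S,*p,.004))
for p in((460,155),(495,232),(527,160)): print('frame',pl(D,*f(*p),0.1 if p[1]==160 else 0))
c=calibration('wrist');print('wrist',ray(c,c['cx'],c['cy']),c['fx'])
E
```

```text
top scene [0.4526 0.2338 0.044 ]
top scene [0.4624 0.3145 0.044 ]
top scene [0.4959 0.3125 0.044 ]
top scene [0.4827 0.2317 0.044 ]
top side [0.4584 0.3106 0.044 ]
top side [0.4908 0.3045 0.044 ]
top side [0.4856 0.2133 0.044 ]
top side [0.4515 0.2229 0.044 ]
mat side [0.4286 0.4273 0.004 ]
mat side [0.6232 0.3706 0.004 ]
mat side [0.5576 0.1418 0.004 ]
mat side [0.3642 0.1944 0.004 ]
mat scene [0.5577 0.1466 0.004 ]
mat scene [0.3641 0.2013 0.004 ]
mat scene [0.4291 0.4367 0.004 ]
mat scene [0.6268 0.3805 0.004 ]
frame [0.7409 0.2193 0.    ]
frame [0.7557 0.1254 0.    ]
frame [0.7641 0.1066 0.1   ]
wrist (array([0.1816, 0.6026, 0.3835]), array([ 0.2565, -0.1142, -0.9598])) 311.1171185028766
```

Emit:
apply_moves --deltas '[{"translation":[0.045,-0.02,0],"turn":[0,0,0],"hand":0.087},{"translation":[0.045,-0.02,0],"turn":[0,0,0],"hand":0.087},{"translation":[0.045,-0.02,0],"turn":[0,0,0],"hand":0.087}]' --newtons 15

```text
time: 0.4
ee_pos: [0.3803, 0.5144, 0.2346]
eef_rot: [0.198, 0.98, -0.001, -0.003]
ft_force: [1.9, 2.0, -0.1]
width: 0.0869
```

Emit:
apply_moves --deltas '[{"translation":[0.01,-0.028,-0.005],"turn":[0,0,-0.145],"hand":0.087},{"translation":[0.01,-0.028,-0.005],"turn":[0,0,-0.145],"hand":0.087},{"translation":[0.01,-0.028,-0.005],"turn":[0,0,-0.145],"hand":0.087},{"translation":[0.01,-0.028,-0.005],"turn":[0,0,-0.145],"hand":0.087},{"translation":[0.01,-0.028,-0.005],"turn":[0,0,-0.145],"hand":0.087}]'

```text
time: 0.9
ee_pos: [0.4376, 0.3661, 0.206]
eef_rot: [0.544, 0.839, -0.002, -0.003]
ft_force: [-1.0, -0.6, 0.7]
width: 0.0875
```

Emit:
apply_moves --deltas '[{"translation":[0.01,-0.028,-0.005],"turn":[0,0,-0.145],"hand":0.087},{"translation":[0.01,-0.028,-0.005],"turn":[0,0,-0.145],"hand":0.087},{"translation":[0.01,-0.028,-0.005],"turn":[0,0,-0.145],"hand":0.087},{"translation":[0.01,-0.025,-0.005],"turn":[0,0,-0.145],"hand":0.087},{"translation":[0,0,0],"turn":[0,0,0],"hand":0.087}]'

```text
time: 1.4
ee_pos: [0.4793, 0.2468, 0.1833]
eef_rot: [0.771, 0.637, -0.003, -0.003]
ft_force: [0.2, -0.5, -0.1]
width: 0.0872
```

```bash
cat >> h.py <<'E'
from scipy.spatial.transform import Rotation as Ro
import json
def st():
    s=readout.read_state(); open('log.jsonl','a').write(json.dumps({k:np.array(s[k]).tolist() for k in('joint_positions','ee_pos','eef_rot')})+'\n')
    R=Ro.from_quat(s['eef_rot']).as_matrix()
    print('t',s['time'],'p',np.round(s['ee_pos'],4),'w',round(s['width'],4),'jaw az',round(np.degrees(np.arctan2(R[1,1],R[0,1])),1),'z',np.round(R[:,2],3),'q',np.round(s['joint_positions'],3),'F',np.round(s['ft_force'],1)); return s,R
np.set_printoptions(precision=4,suppress=True)
E
python3 - <<'E'
from h import *
st(); im,c=snap('wrist','w1.png'); h=cv2.cvtColor(im,cv2.COLOR_RGB2HSV)
m=cv2.inRange(h,(4,150,110),(15,255,255)); cs,_=cv2.findContours(m,cv2.RETR_EXTERNAL,cv2.CHAIN_APPROX_NONE); k=max(cs,key=cv2.contourArea)
P=np.array([pl(c,*x[0],.044)[:2] for x in k]).astype(np.float32)
print(cv2.contourArea(k),cv2.boundingRect(k),cv2.minAreaRect(P)); print([ (x[0].tolist(),pl(c,*x[0],.044)) for x in cv2.approxPolyDP(cv2.convexHull(k),4,True)])
print(proj(c,(0.473,0.269,.044)))
E
```

```text
t 1.4 p [0.4793 0.2468 0.1833] w 0.0872 jaw az -10.8 z [-0.008  0.001 -1.   ] q [-0.824  0.184  0.299  1.771 -0.063  1.203 -0.696] F [ 0.2 -0.5 -0.1]
33950.0 (0, 0, 165, 274) ((0.31110405921936035, 0.33574149012565613), (0.2524360418319702, 0.14655451476573944), 66.74394989013672)
[([161, 0], array([0.4172, 0.4275, 0.044 ])), ([150, 235], array([0.3472, 0.2342, 0.044 ])), ([143, 264], array([0.3306, 0.2051, 0.044 ])), ([127, 273], array([0.3112, 0.1983, 0.044 ])), ([0, 248], array([0.1939, 0.2487, 0.044 ])), ([0, 0], array([0.289 , 0.4523, 0.044 ]))]
[267.5266 177.6678]
```

View pics/w1.png

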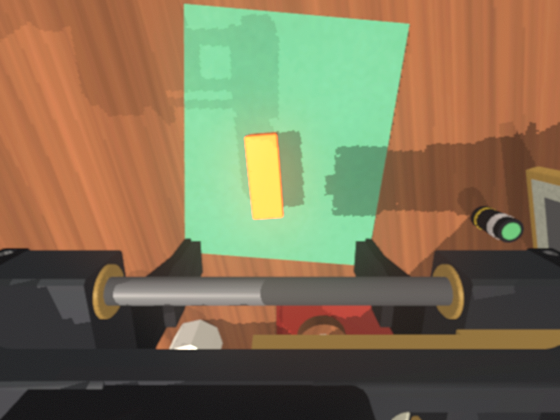

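```bash
python3 - <<'E'
from h import *
c=calibration('wrist'); im=cv2.cvtColor(cv2.imread('pics/w1.png'),cv2.COLOR_BGR2HSV)
m=cv2.inRange(im,(15,130,200),(32,255,255)); cs,_=cv2.findContours(m,cv2.RETR_EXTERNAL,cv2.CHAIN_APPROX_NONE); k=max([k for k in cs if cv2.boundingRect(k)[1]<230 and cv2.boundingRect(k)[0]>230],key=cv2.contourArea)
P=np.array([pl(c,*x[0],.044)[:2] for x in k]).astype(np.float32); print(cv2.boundingRect(k),cv2.minAreaRect(P),cv2.boxPoints(cv2.minAreaRect(P)))
for p in((185,4),(408,24),(357,265),(186,253)): print('mat',pl(c,*p,.004))
E
```

```text
(244, 134, 39, 85) ((0.4686804413795471, 0.27178528904914856), (0.07871493697166443, 0.029521627351641655), 84.13760375976562) [[0.45   0.2341]
 [0.4793 0.2311]
 [0.4874 0.3094]
 [0.458  0.3124]]
mat [0.4251 0.4371 0.004 ]
mat [0.6257 0.3829 0.004 ]
mat [0.5513 0.1446 0.004 ]
mat [0.3601 0.1945 0.004 ]
```

Emit:
apply_moves --deltas '[{"translation":[-0.005,0.0125,-0.03],"turn":[0,-0.004,0.042],"hand":0.087},{"translation":[-0.005,0.0125,-0.03],"turn":[0,-0.004,0.042],"hand":0.087},{"translation":[0,0,-0.04],"turn":[0,0,0],"hand":0.087},{"translation":[0,0,-0.035],"turn":[0,0,0],"hand":0.087},{"translation":[0,0,0],"turn":[0,0,0],"hand":0.087}]'

```text
time: 1.95
ee_pos: [0.4661, 0.2805, 0.0458]
eef_rot: [0.735, 0.678, 0.003, -0.002]
ft_force: [-0.6, -0.7, 0.3]
width: 0.0873
```

```bash
python3 -c "
from h import *
st()"
```

```text
t 1.95 p [0.4661 0.2805 0.0458] w 0.0873 jaw az -4.6 z [ 0.001  0.006 -1.   ] q [-0.833  0.347  0.245  1.891 -0.11   0.912 -0.617] F [-0.6 -0.7  0.3]
```

Emit:
apply_moves --deltas '[{"translation":[0.003,-0.008,-0.018],"turn":[0.003,0,-0.02],"hand":0.087},{"translation":[0,0,0],"turn":[0,0,0],"hand":0.02},{"translation":[0,0,0],"turn":[0,0,0],"hand":0.02},{"translation":[0,0,0],"turn":[0,0,0],"hand":0.02},{"translation":[0,0,0],"turn":[0,0,0],"hand":0.02}]'

```text
time: 2.45
ee_pos: [0.4705, 0.2778, 0.034]
eef_rot: [0.739, 0.673, 0.007, -0.003]
ft_force: [0.1, 0.2, 1.1]
width: 0.0627
```

Emit:
apply_moves --deltas '[{"translation":[0,0,0],"turn":[0,0,0],"hand":0.02},{"translation":[0,0,0],"turn":[0,0,0],"hand":0.02},{"translation":[0,0,0.02],"turn":[0,0,0],"hand":0.02}]'

```text
time: 2.75
ee_pos: [0.4698, 0.278, 0.0543]
eef_rot: [0.739, 0.674, 0.006, -0.004]
ft_force: [-0.3, 0.2, 0.3]
width: 0.0389
```

```bash
python3 -c "
from h import *
st()"
```

```text
t 2.75 p [0.4698 0.278  0.0543] w 0.0389 jaw az -5.3 z [ 0.004  0.014 -1.   ] q [-0.828  0.335  0.25   1.886 -0.113  0.923 -0.616] F [-0.3  0.2  0.3]
```

Emit:
apply_moves --deltas '[{"translation":[-0.001,-0.005,-0.013],"turn":[0.007,-0.002,0],"hand":0.043},{"translation":[0,0,-0.013],"turn":[0.007,-0.002,0],"hand":0.043},{"translation":[0,0,0],"turn":[0,0,0],"hand":0.02},{"translation":[0,0,0],"turn":[0,0,0],"hand":0.02},{"translation":[0,0,0],"turn":[0,0,0],"hand":0.02}]'

```text
time: 3.25
ee_pos: [0.4709, 0.2747, 0.0321]
eef_rot: [0.738, 0.674, 0.016, -0.007]
ft_force: [0.1, -0.5, -1.4]
width: 0.0298
```

Emit:
apply_moves --deltas '[{"translation":[0,0,0],"turn":[0,0,0],"hand":0.02},{"translation":[0,0,0],"turn":[0,0,0],"hand":0.02},{"translation":[0,0,0.02],"turn":[0,0,0],"hand":0.02},{"translation":[0,0,0.03],"turn":[0,0,0],"hand":0.02},{"translation":[0,0,0.03],"turn":[0,0,0],"hand":0.02}]'

```text
time: 3.75
ee_pos: [0.4684, 0.2733, 0.1111]
eef_rot: [0.738, 0.674, 0.012, -0.007]
ft_force: [0.3, 0.8, -1.2]
width: 0.0298
```

```bash
python3 -c "
from h import *
st()"
```

```text
t 3.75 p [0.4684 0.2733 0.1111] w 0.0298 jaw az -5.2 z [ 0.007  0.026 -1.   ] q [-0.831  0.246  0.26   1.86  -0.095  1.025 -0.621] F [ 0.3  0.8 -1.2]
```

Emit:
apply_moves --deltas '[{"translation":[0.005,-0.02,0.045],"turn":[-0.013,0.004,-0.03],"hand":0.02},{"translation":[0.005,-0.02,0.045],"turn":[-0.013,0.003,-0.03],"hand":0.02},{"translation":[0.005,-0.03,0.035],"turn":[0,0,-0.03],"hand":0.02},{"translation":[0.01,-0.045,0.01],"turn":[0,0,-0.03],"hand":0.02},{"translation":[0.01,-0.045,0],"turn":[0,0,-0.03],"hand":0.02}]'

```text
time: 4.25
ee_pos: [0.5025, 0.1156, 0.2566]
eef_rot: [0.785, 0.62, 0.004, 0.0]
ft_force: [0.8, 0.1, -2.2]
width: 0.0297
```

Emit:
apply_moves --deltas '[{"translation":[0.01,-0.045,0],"turn":[0,0,0],"hand":0.02},{"translation":[0.01,-0.045,0],"turn":[0,0,0],"hand":0.02},{"translation":[0.01,-0.045,0],"turn":[0,0,0],"hand":0.02},{"translation":[0.0,-0.045,0],"turn":[0,0,0],"hand":0.02},{"translation":[0.0,-0.045,0],"turn":[0,0,0],"hand":0.02}]'

```text
time: 4.75
ee_pos: [0.5334, -0.118, 0.2597]
eef_rot: [0.784, 0.62, 0.007, 0.001]
ft_force: [0.9, -0.6, -1.1]
width: 0.0303
```

Emit:
apply_moves --deltas '[{"translation":[0.0,-0.045,0],"turn":[0,0,0],"hand":0.02},{"translation":[0.0,-0.045,0],"turn":[0,0,0],"hand":0.02},{"translation":[0,-0.045,0],"turn":[0,0,0],"hand":0.02},{"translation":[0.0,-0.03,0],"turn":[0,0,0],"hand":0.02},{"translation":[0.0,0,0],"turn":[0,0,0],"hand":0.02}]'

```text
time: 5.25
ee_pos: [0.5298, -0.2967, 0.261]
eef_rot: [0.787, 0.618, 0.006, 0.003]
ft_force: [0.4, 0.1, -0.9]
width: 0.03
```

```bash
python3 - <<'E'
from h import *
st();snap('wrist','w2.png')
E
```

```text
t 5.25 p [ 0.5298 -0.2967  0.261 ] w 0.03 jaw az -13.7 z [ 0.013  0.003 -1.   ] q [-0.131  0.319  0.724  1.517 -0.224  1.377  0.37 ] F [ 0.4  0.1 -0.9]
```

View pics/w2.png

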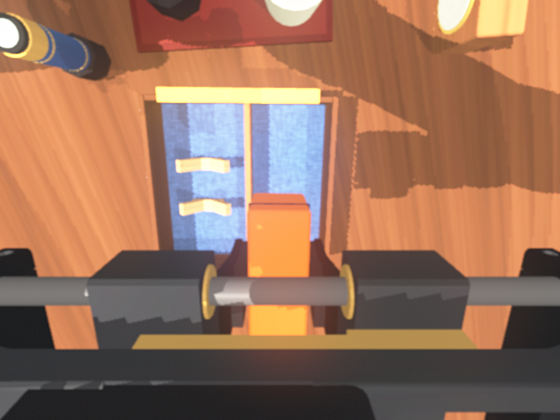

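```bash
python3 - <<'E'
from h import *
c=calibration('wrist'); P=lambda u,v,z:pl(c,u,v,z)
im=cv2.cvtColor(cv2.imread('pics/w2.png'),cv2.COLOR_BGR2HSV)
m=cv2.inRange(im,(15,120,190),(35,255,255)); m[:80]=0;m[112:]=0;m[:,:150]=0;m[:,330:]=0
k=max(cv2.findContours(m,cv2.RETR_EXTERNAL,cv2.CHAIN_APPROX_NONE)[0],key=cv2.contourArea); print(cv2.boundingRect(k))
r=cv2.minAreaRect(np.array([P(*x[0],.063)[:2] for x in k]).astype(np.float32)); print('plate',r,cv2.boxPoints(r).tolist())
a,b=P(247,106,.045),P(249,195,.045); print('div',a,b,np.degrees(np.arctan2(*(a-b)[1::-1])))
for s in(((177,166),(230,165)),((180,210),(231,209))):
    a,b=P(*s[0],.036),P(*s[1],.036); print('saddle',a,b,(a+b)/2,np.linalg.norm(a-b))
print('inner walls',P(163,240,.008),P(326,150,.0))
E
```

```text
(155, 86, 37, 17)
plate ((0.4502769410610199, -0.17289672791957855), (0.015761174261569977, 0.03829899802803993), 76.45260620117188) [[0.4298142194747925, -0.17607229948043823], [0.46704763174057007, -0.1850438117980957], [0.4707396626472473, -0.16972115635871887], [0.4335062503814697, -0.1607496440410614]]
div [ 0.5208 -0.2015  0.045 ] [ 0.4964 -0.3006  0.045 ] 76.18869290008288
saddle [ 0.4208 -0.2475  0.036 ] [ 0.4827 -0.2613  0.036 ] [ 0.4518 -0.2544  0.036 ] 0.06343803047920252
saddle [ 0.4068 -0.3006  0.036 ] [ 0.4687 -0.3145  0.036 ] [ 0.4377 -0.3076  0.036 ] 0.06350397188286709
inner walls [ 0.3599 -0.342   0.008 ] [ 0.6032 -0.276   0.    ]
```

Emit:
apply_moves --deltas '[{"translation":[0.003,-0.027,-0.03],"turn":[-0.003,0.013,0],"hand":0.02},{"translation":[0.003,-0.02,-0.04],"turn":[0,0,0],"hand":0.02},{"translation":[0,0,-0.04],"turn":[0,0,0],"hand":0.02},{"translation":[0,0,-0.03],"turn":[0,0,0],"hand":0.02},{"translation":[0,0,0],"turn":[0,0,0],"hand":0.02}]'

```text
time: 5.8
ee_pos: [0.5398, -0.3368, 0.1178]
eef_rot: [0.784, 0.621, 0.003, -0.0]
ft_force: [0.0, -0.2, -1.0]
width: 0.0302
```

```bash
python3 - <<'E'
from h import *
st()
E
```

```text
t 5.8 p [ 0.5398 -0.3368  0.1178] w 0.0302 jaw az -13.2 z [ 0.005  0.004 -1.   ] q [-0.014  0.512  0.672  1.601 -0.348  1.148  0.51 ] F [ 0.  -0.2 -1. ]
```

Emit:
apply_moves --deltas '[{"translation":[-0.003,-0.012,-0.03],"turn":[-0.004,0.005,-0.01],"hand":0.02},{"translation":[0,0,-0.025],"turn":[0,0,0],"hand":0.02},{"translation":[0,0,-0.015],"turn":[0,0,0],"hand":0.02},{"translation":[0,0,-0.005],"turn":[0,0,0],"hand":0.02},{"translation":[0,0,0],"turn":[0,0,0],"hand":0.02}]'

```text
time: 6.3
ee_pos: [0.5428, -0.345, 0.0478]
eef_rot: [0.784, 0.62, 0.003, 0.002]
ft_force: [0.2, -0.4, -0.8]
width: 0.0301
```

```bash
python3 - <<'E'
from h import *
st()
E
```

```text
t 6.3 p [ 0.5428 -0.345   0.0478] w 0.0301 jaw az -13.3 z [ 0.007  0.    -1.   ] q [ 0.028  0.603  0.632  1.635 -0.407  1.031  0.554] F [ 0.2 -0.4 -0.8]
```

Emit:
apply_moves --deltas '[{"translation":[-0.007,-0.002,-0.007],"turn":[0,0.007,0],"hand":0.02},{"translation":[-0.001,0,-0.004],"turn":[0,0,0],"hand":0.02},{"translation":[0,0,0],"turn":[0,0,0],"hand":0.043},{"translation":[0,0,0],"turn":[0,0,0],"hand":0.043},{"translation":[0,0,0],"turn":[0,0,0],"hand":0.043}]'

```text
time: 6.8
ee_pos: [0.5364, -0.3479, 0.0403]
eef_rot: [0.784, 0.621, 0.002, 0.002]
ft_force: [-0.3, -0.3, 1.5]
width: 0.0414
```

```bash
python3 - <<'E'
from h import *
st()
E
```

```text
t 6.8 p [ 0.5364 -0.3479  0.0403] w 0.0414 jaw az -13.3 z [ 0.005 -0.002 -1.   ] q [ 0.034  0.606  0.631  1.65  -0.408  1.015  0.565] F [-0.3 -0.3  1.5]
```

Emit:
apply_moves --deltas '[{"translation":[0,0,0.02],"turn":[0,0,0],"hand":0.05},{"translation":[0,0,0.045],"turn":[0,0,0],"hand":0.087},{"translation":[0.005,0.02,0.045],"turn":[0,0,0],"hand":0.087},{"translation":[0.01,0.04,0.03],"turn":[0,0,0],"hand":0.087},{"translation":[0.01,0.045,0],"turn":[0,0,0],"hand":0.087}]'

```text
time: 7.3
ee_pos: [0.5574, -0.2479, 0.186]
eef_rot: [0.788, 0.615, 0.0, 0.003]
ft_force: [1.2, 0.2, -0.5]
width: 0.074
```

Emit:
apply_moves --deltas '[{"translation":[0.01,0.045,0],"turn":[0,0,0],"hand":0.087},{"translation":[0.01,0.045,0],"turn":[0,0,0],"hand":0.087},{"translation":[0.01,0.045,0],"turn":[0,0,0],"hand":0.087},{"translation":[0.01,0.045,0],"turn":[0,0,0],"hand":0.087},{"translation":[0.005,0.03,0],"turn":[0,0,0],"hand":0.087}]'

```text
time: 7.8
ee_pos: [0.6048, -0.028, 0.1906]
eef_rot: [0.788, 0.615, 0.004, 0.005]
ft_force: [1.1, -0.8, 0.8]
width: 0.0871
```

Emit:
apply_moves --deltas '[{"translation":[0,0,0],"turn":[0,0,0],"hand":0.087}]'

```text
time: 7.9
ee_pos: [0.6056, -0.0219, 0.1905]
eef_rot: [0.786, 0.618, 0.005, 0.004]
ft_force: [0.3, 0.2, -0.7]
width: 0.0869
```

```bash
python3 - <<'E'
from h import *
st();im,c=snap('wrist','w3.png'); h=cv2.cvtColor(im,cv2.COLOR_RGB2HSV); m=cv2.inRange(h,(50,80,60),(90,255,255))
for k in cv2.findContours(m,cv2.RETR_EXTERNAL,cv2.CHAIN_APPROX_NONE)[0]:
    if cv2.contourArea(k)>60: (x,y),r=cv2.minEnclosingCircle(k); print((x,y),r,pl(c,x,y,.076))
print('expect',proj(c,(.622,.04,.076)),proj(c,(.475,-.061,.174)))
E
```

```text
t 7.9 p [ 0.6056 -0.0219  0.1905] w 0.0869 jaw az -13.6 z [ 0.012 -0.001 -1.   ] q [-0.538  0.346  0.623  1.617 -0.211  1.233 -0.114] F [ 0.3  0.2 -0.7]
(276.39404296875, 132.97019958496094) 16.621232986450195 [0.621  0.0393 0.076 ]
(452.7546081542969, 94.16051483154297) 27.19091796875 [0.7653 0.0355 0.076 ]
(95.5, 20.0) 97.57186889648438 [0.5097 0.1505 0.076 ]
expect [277.3662 131.8562] [ 90.9401 354.9172]
```

View pics/w3.png

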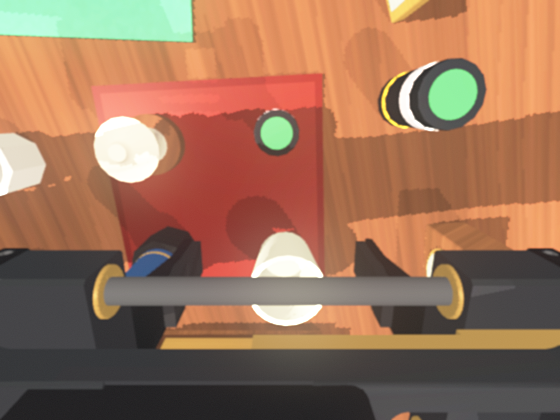

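Emit:
apply_moves --deltas '[{"translation":[0.008,0.03,-0.01],"turn":[0,0.006,0],"hand":0.087},{"translation":[0.007,0.03,-0.015],"turn":[0,0.006,0],"hand":0.087},{"translation":[0,0,-0.01],"turn":[0,0,0],"hand":0.087},{"translation":[0,0,0],"turn":[0,0,0],"hand":0.087}]'

```text
time: 8.35
ee_pos: [0.621, 0.0302, 0.1565]
eef_rot: [0.789, 0.614, -0.0, 0.003]
ft_force: [1.1, -0.9, -0.1]
width: 0.0867
```

```bash
python3 - <<'E'
from h import *
st()
E
```

```text
t 8.35 p [0.621  0.0302 0.1565] w 0.0867 jaw az -14.2 z [ 0.003 -0.004 -1.   ] q [-0.583  0.418  0.592  1.603 -0.241  1.193 -0.19 ] F [ 1.1 -0.9 -0.1]
```

Emit:
apply_moves --deltas '[{"translation":[0,0.009,-0.02],"turn":[0.004,0,0],"hand":0.087},{"translation":[0,0,-0.03],"turn":[0,0,0],"hand":0.08},{"translation":[0,0,-0.03],"turn":[0,0,0],"hand":0.07},{"translation":[0,0,-0.015],"turn":[0,0,0],"hand":0.06},{"translation":[0,0,0],"turn":[0,0,0],"hand":0.05}]'

```text
time: 8.85
ee_pos: [0.6225, 0.0289, 0.0633]
eef_rot: [0.793, 0.61, 0.003, 0.004]
ft_force: [-0.7, 0.6, 0.6]
width: 0.0638
```

```bash
python3 - <<'E'
from h import *
st()
E
```

```text
t 8.85 p [0.6225 0.0289 0.0633] w 0.0638 jaw az -14.8 z [ 0.009 -0.003 -1.   ] q [-0.55   0.518  0.553  1.684 -0.307  1.019 -0.154] F [-0.7  0.6  0.6]
```

Emit:
apply_moves --deltas '[{"translation":[-0.001,0.011,-0.005],"turn":[0.003,0.009,0],"hand":0.055},{"translation":[0,0.002,-0.004],"turn":[0,0,0],"hand":0.055},{"translation":[0,0,0],"turn":[0,0,0],"hand":0.02},{"translation":[0,0,0],"turn":[0,0,0],"hand":0.02},{"translation":[0,0,0],"turn":[0,0,0],"hand":0.02}]'

```text
time: 9.35
ee_pos: [0.624, 0.0419, 0.0586]
eef_rot: [0.793, 0.609, 0.002, 0.001]
ft_force: [-1.1, -0.2, 0.6]
width: 0.0385
```

Emit:
apply_moves --deltas '[{"translation":[0,0,0],"turn":[0,0,0],"hand":0.02},{"translation":[0,0,0],"turn":[0,0,0],"hand":0.02}]'

```text
time: 9.55
ee_pos: [0.6241, 0.042, 0.059]
eef_rot: [0.793, 0.609, 0.003, 0.001]
ft_force: [0.1, 0.5, -2.0]
width: 0.0374
```

```bash
python3 - <<'E'
from h import *
st()
E
```

```text
t 9.55 p [0.6241 0.042  0.059 ] w 0.0374 jaw az -14.9 z [ 0.006  0.002 -1.   ] q [-0.56   0.529  0.546  1.676 -0.314  1.019 -0.17 ] F [ 0.1  0.5 -2. ]
```

Emit:
apply_moves --deltas '[{"translation":[0,0,0.03],"turn":[0,0,0],"hand":0.02},{"translation":[0,0,0.04],"turn":[0,0,0],"hand":0.02},{"translation":[0,-0.015,0.04],"turn":[0,0,0],"hand":0.02},{"translation":[-0.01,-0.04,0.01],"turn":[0,0,0],"hand":0.02},{"translation":[-0.01,-0.045,0],"turn":[0,0,0],"hand":0.02}]'

```text
time: 10.05
ee_pos: [0.6028, -0.0528, 0.1816]
eef_rot: [0.789, 0.614, 0.002, -0.0]
ft_force: [1.0, -0.4, -1.2]
width: 0.0376
```

Emit:
apply_moves --deltas '[{"translation":[-0.01,-0.045,0],"turn":[0,0,0],"hand":0.02},{"translation":[-0.01,-0.045,0],"turn":[0,0,0],"hand":0.02},{"translation":[-0.01,-0.045,0],"turn":[0,0,0],"hand":0.02},{"translation":[-0.01,-0.03,0],"turn":[0,0,0],"hand":0.02},{"translation":[0,0,0],"turn":[0,0,0],"hand":0.02}]'

```text
time: 10.55
ee_pos: [0.5576, -0.2316, 0.1839]
eef_rot: [0.792, 0.611, 0.002, 0.002]
ft_force: [-0.2, 0.0, -1.4]
width: 0.0379
```

```bash
python3 - <<'E'
from h import *
st()
E
```

```text
t 10.55 p [ 0.5576 -0.2316  0.1839] w 0.0379 jaw az -14.7 z [ 0.006 -0.    -1.   ] q [-0.239  0.368  0.703  1.628 -0.252  1.232  0.258] F [-0.2  0.  -1.4]
```

Emit:
apply_moves --deltas '[{"translation":[-0.001,-0.025,-0.02],"turn":[0,0.006,0.015],"hand":0.02},{"translation":[0,0,-0.03],"turn":[0,0,0],"hand":0.02},{"translation":[0,0,-0.03],"turn":[0,0,0],"hand":0.02},{"translation":[0,0,-0.015],"turn":[0,0,0],"hand":0.02},{"translation":[0,0,0],"turn":[0,0,0],"hand":0.02}]'

```text
time: 11.05
ee_pos: [0.5569, -0.2576, 0.087]
eef_rot: [0.788, 0.616, 0.001, 0.001]
ft_force: [-0.1, 0.8, -1.6]
width: 0.0381
```

```bash
python3 - <<'E'
from h import *
st()
E
```

```text
t 11.05 p [ 0.5569 -0.2576  0.087 ] w 0.0381 jaw az -13.9 z [ 0.003  0.    -1.   ] q [-0.151  0.496  0.659  1.691 -0.34   1.069  0.372] F [-0.1  0.8 -1.6]
```

Emit:
apply_moves --deltas '[{"translation":[0,0.001,-0.012],"turn":[0,0.003,0],"hand":0.02},{"translation":[0,0,-0.009],"turn":[0,0,0],"hand":0.02},{"translation":[0,0,-0.004],"turn":[0,0,0],"hand":0.02},{"translation":[0,0,0],"turn":[0,0,0],"hand":0.02}]'

```text
time: 11.45
ee_pos: [0.5592, -0.2557, 0.0629]
eef_rot: [0.787, 0.617, 0.001, 0.001]
ft_force: [-0.2, 0.5, -1.9]
width: 0.0376
```

```bash
python3 - <<'E'
from h import *
st()
E
```

```text
t 11.45 p [ 0.5592 -0.2557  0.0629] w 0.0376 jaw az -13.8 z [ 0.003 -0.    -1.   ] q [-0.142  0.527  0.643  1.705 -0.362  1.028  0.384] F [-0.2  0.5 -1.9]
```

Emit:
apply_moves --deltas '[{"translation":[0,0,-0.003],"turn":[0,0,0],"hand":0.02},{"translation":[0,0,0],"turn":[0,0,0],"hand":0.02}]'

```text
time: 11.65
ee_pos: [0.5598, -0.256, 0.0608]
eef_rot: [0.787, 0.617, 0.002, 0.002]
ft_force: [-0.3, 0.4, -2.0]
width: 0.0374
```

Emit:
apply_moves --deltas '[{"translation":[0,0,0],"turn":[0,0,0],"hand":0.05},{"translation":[0,0,0],"turn":[0,0,0],"hand":0.05},{"translation":[0,0,0],"turn":[0,0,0],"hand":0.05},{"translation":[0,0,0.03],"turn":[0,0,0],"hand":0.05},{"translation":[0,0,0.04],"turn":[0,0,0],"hand":0.05}]'

```text
time: 12.15
ee_pos: [0.5576, -0.2549, 0.1286]
eef_rot: [0.787, 0.617, -0.0, -0.001]
ft_force: [0.5, 0.2, 0.5]
width: 0.05
```

Emit:
apply_moves --deltas '[{"translation":[0,0,0.045],"turn":[0,0,0],"hand":0.087},{"translation":[0,0,0.045],"turn":[0,0,0],"hand":0.087},{"translation":[0,0,0.045],"turn":[0,0,0],"hand":0.087},{"translation":[0,0,0],"turn":[0,0,0],"hand":0.087}]'

```text
time: 12.55
ee_pos: [0.5579, -0.2561, 0.2744]
eef_rot: [0.787, 0.617, 0.002, 0.002]
ft_force: [0.5, -0.6, 0.2]
width: 0.0739
```

```bash
python3 - <<'E'
from h import *
st()
# fit simple zyzyzyz arm
from scipy.optimize import least_squares
L=[json.loads(x) for x in open('log.jsonl')]
rows=[(np.array(l['joint_positions']),np.array(l['ee_pos']),Ro.from_quat(l['eef_rot'])) for l in L]
q0=np.array([-1.179,.332,-.065,1.46,.022,1.35,-.088]); rows.append((q0,np.array([.252,.572,.237]),Ro.from_quat([.2059,.9786,0,0])))
def fk(q,p,s):
    h,a1,d1,a2,d2,a3,d3,o1=p; R=Ro.from_rotvec
    z=lambda t:R([0,0,t]); y=lambda t:R([0,t,0])
    T=np.array([0,0,h]); r=z(s[0]*q[0]+o1)
    r=r*y(s[1]*q[1]); r=r*z(s[2]*q[2]); T=T+r.apply([a1,0,d1])
    r=r*y(s[3]*q[3]); r=r*z(s[4]*q[4]); T=T+r.apply([a2,0,d2])
    r=r*y(s[5]*q[5]); r=r*z(s[6]*q[6]); T=T+r.apply([0,0,d3]); return T,r
import itertools
best=[]
for s0,s2,s4 in itertools.product((1,-1),repeat=3):
    s=(s0,1,s2,1,s4,1,1)
    def f(p):
        e=[]
        for q,x,R in rows:
            T,r=fk(q,p,s); e+=list(T-x)+list(.3*(r.as_matrix()[:,2]-R.as_matrix()[:,2]))
        return e
    o=least_squares(f,[.35,0,.4,0,.4,0,.25,0]); best.append((o.cost,s,o.x.round(4)))
best.sort(key=lambda b:b[0])
for b in best[:3]: print(b)
p,s=best[0][2],best[0][1]
for q,x,R in rows[::3]:
    T,r=fk(q,p,s); M=(r.inv()*R).as_rotvec(); print((T-x).round(4),M.round(3))
E
```

```text
t 12.55 p [ 0.5579 -0.2561  0.2744] w 0.0739 jaw az -13.9 z [ 0.005 -0.001 -1.   ] q [-0.21   0.336  0.734  1.473 -0.227  1.413  0.288] F [ 0.5 -0.6  0.2]
(np.float64(0.00020368235819373938), (-1, 1, -1, 1, -1, 1, 1), array([ 0.1863, -0.0053,  0.469 ,  0.0024,  0.498 , -2.0948,  0.276 ,
       -0.0758]))
(np.float64(0.16337140861080354), (-1, 1, -1, 1, 1, 1, 1), array([-0.0855, -0.001 ,  0.4638, -0.    ,  0.4964, 32.1847,  0.001 ,
       -0.071 ]))
(np.float64(0.19890269643119138), (-1, 1, 1, 1, 1, 1, 1), array([-1.1583, -0.2684,  1.1173, -0.0213,  0.4432,  0.3551, -0.347 ,
       -0.648 ]))
[-0.0035  0.0034  0.0045] [ 0.001 -0.     2.887]
[-0.0034  0.0025  0.0034] [-0.     0.003  2.736]
[-0.0002 -0.0025 -0.0048] [0.    0.001 0.388]
[-0.0004 -0.0008 -0.0001] [-0.    -0.     1.876]
[-0.0032  0.0005  0.0001] [-0.    0.    0.98]
[-0.0029 -0.0006  0.0018] [-0.     0.     0.919]
```

```bash
cat > ik.py <<'E'
from h import *
from scipy.optimize import least_squares
S7=(-1,1,-1,1,-1,1,-1)
LO=np.array([-2.6,-.5,-1.47,.16,-1.27,.06,-2.6]);HI=np.array([2.6,2.12,1.34,2.42,4.41,2.06,2.6])
def fk(q,p):
    z=lambda t:Ro.from_rotvec([0,0,t]); y=lambda t:Ro.from_rotvec([0,t,0])
    r=z(-q[0]+p[5]); r=r*y(q[1])*z(-q[2]); T=np.array([0,0,p[0]])+r.apply([p[1],0,p[2]])
    r=r*y(q[3])*z(-q[4]); T=T+r.apply([0,0,p[3]])
    r=r*y(q[5])*z(-q[6]+p[6]); return T+r.apply([0,0,p[4]]),r
try: PP=np.load('pp.npy')
except Exception: PP=None
def ik(T,R,q0,reg=1e-3):
    def f(q):
        t,r=fk(q,PP); return np.r_[(t-T)*5,(r.inv()*R).as_rotvec(),reg*(q-q0)]
    o=least_squares(f,np.clip(q0,LO+1e-3,HI-1e-3),bounds=(LO+.02,HI-.02)); t,r=fk(o.x,PP)
    return o.x,np.linalg.norm(t-T),np.linalg.norm((r.inv()*R).as_rotvec())
def tool(h,a): # tool z heading h (deg), a deg below horizontal; jaw horizontal
    h,a=np.radians([h,a]); z=np.array([np.cos(h)*np.cos(a),np.sin(h)*np.cos(a),-np.sin(a)])
    y=np.array([-np.sin(h),np.cos(h),0]); return np.stack([np.cross(y,z),y,z],1)
E
python3 - <<'E'
import ik; from ik import *
L=[json.loads(x) for x in open('log.jsonl')]; rows=[(np.array(l['joint_positions']),np.array(l['ee_pos']),Ro.from_quat(l['eef_rot'])) for l in L]
rows.append((np.array([-1.179,.332,-.065,1.46,.022,1.35,-.088]),np.array([.252,.572,.237]),Ro.from_quat([.2059,.9786,0,0])))
def f(p):
    e=[]
    for q,x,R in rows:
        t,r=fk(q,p); e+=list(t-x)+list(.3*(r.inv()*R).as_rotvec())
    return e
b=min((least_squares(f,[.19,0,.47,.5,.276,-.07,o]) for o in(0,1.57,3.14,-1.57)),key=lambda o:o.cost); print(b.cost,b.x,np.abs(b.fun).max()); np.save('pp.npy',b.x); ik.PP=b.x
rng=np.random.default_rng(0); sc=np.array([.475,-.061])
for h in(-30,0,30,60,75,90,105):
  for a in(0,20,40):
    for fl in(0,1):
        z=tool(h,a); z=z@np.diag([-1,-1,1]) if fl else z
        g=np.array([*sc,.1]); T=g+.005*z[:,2]
        E=tool(h,a+90); E=E@np.diag([-1,-1,1]) if fl else E
        T2=np.array([.50,.27,.032])+.005*E[:,2]
        def solve(T,M):
            best=None
            for i in range(8):
                q0=np.array(L[-1]['joint_positions']) if i==0 else rng.uniform(LO,HI)
                r=ik.ik(T,Ro.from_matrix(M),q0)
                if best is None or r[1]+r[2]<best[1]+best[2]: best=r
                if best[1]+best[2]<.01: break
            return best
        r1=solve(T,z); 
        if r1[1]+r1[2]<.03:
            r2=solve(T2,E); print(h,a,fl,r1[0].round(2),round(r1[1]+r1[2],3),'|',r2[0].round(2),round(r2[1]+r2[2],3))
S,D=calibration('scene'),calibration('side'); print(pl(D,257.2,267.2,.006),pl(S,278,222,.006),proj(D,(.475,-.061,.006)),proj(S,(.475,-.061,.006)))
E
```

```text
0.00020477271317240425 [ 0.1772 -0.0059  0.4682  0.4979  0.2686 -0.0754  1.4955] 0.007246879094498948Traceback (most recent call last):
  File "<stdin>", line 26, in <module>
  File "<stdin>", line 22, in solve
AttributeError: 'function' object has no attribute 'ik'
```

```bash
cat > plan.py <<'E'
from ik import *
q00=np.array(json.loads(open('log.jsonl').readlines()[-1])['joint_positions'])
rng=np.random.default_rng(0)
def solve(T,M,q0=q00,n=8):
    best=None
    for i in range(n):
        r=ik(T,Ro.from_matrix(M),q0 if i==0 else rng.uniform(LO,HI))
        if best is None or r[1]+r[2]<best[1]+best[2]: best=r
        if best[1]+best[2]<.01: break
    return best
E
time timeout 500 python3 - <<'E'
from plan import *
S,D=calibration('scene'),calibration('side'); print(pl(D,257.2,267.2,.006),pl(S,278,222,.006),proj(D,(.475,-.061,.006)),proj(S,(.475,-.061,.006)))
for h in(-60,-30,0,30,60,75,90,105,120):
  for a in(0,20,40):
    for fl in(0,1):
        F=np.diag([-1,-1,1]) if fl else np.eye(3)
        z=tool(h,a)@F; E=tool(h,a+90)@F
        r1=solve(np.array([.475,-.061,.1])+.005*z[:,2],z,n=6)
        if r1[1]+r1[2]<.03:
            r2=solve(np.array([.50,.27,.032])+.005*E[:,2],E,n=6); print(h,a,fl,r1[0].round(2),round(r1[1]+r1[2],3),'|',r2[0].round(2),round(r2[1]+r2[2],3),flush=True)
E
```

```text
[ 0.4723 -0.0692  0.006 ] [ 0.4646 -0.0673  0.006 ] [258.4163 264.1723] [276.892  224.7109]
-60 0 0 [-0.98  0.62  0.47  2.3   1.51  1.31 -1.36] 0.0 | [-0.85  0.43  0.34  1.84 -0.18  0.9   0.09] 0.0Traceback (most recent call last):
  File "<stdin>", line 8, in <module>
  File "plan.py", line 7, in solve
    r=ik(T,Ro.from_matrix(M),q0 if i==0 else rng.uniform(LO,HI))
  File "ik.py", line 15, in ik
    o=least_squares(f,np.clip(q0,LO+1e-3,HI-1e-3),bounds=(LO+.02,HI-.02)); t,r=fk(o.x,PP)
    return func(*args, **kwargs)
    raise ValueError("Initial guess is outside of provided bounds")
ValueError: Initial guess is outside of provided bounds

real	0m1.489s
user	0m1.605s
sys	0m0.167s
```

```bash
sed -i 's/LO+1e-3,HI-1e-3/LO+.03,HI-.03/' ik.py
time timeout 500 python3 - <<'E'
from plan import *
for h in(-60,-30,0,30,60,75,90,105,120):
  for a in(0,20,40):
    for fl in(0,1):
        F=np.diag([-1,-1,1]) if fl else np.eye(3)
        z=tool(h,a)@F; E=tool(h,a+90)@F
        r1=solve(np.array([.475,-.061,.1])+.005*z[:,2],z,n=6)
        if r1[1]+r1[2]<.03:
            r2=solve(np.array([.50,.27,.032])+.005*E[:,2],E,r1[0],n=6); print(h,a,fl,r1[0].round(2),round(r1[1]+r1[2],3),'|',r2[0].round(2),round(r2[1]+r2[2],3),flush=True)
E
```

```text
-60 0 0 [-0.98  0.62  0.47  2.3   1.51  1.31 -1.36] 0.0 | [-0.34  0.42 -0.28  1.84  0.14  0.9  -0.16] 0.0
-60 0 1 [-1.3   0.77  0.82  2.3   1.37  1.07  1.81] 0.0 | [ 0.24  0.67 -1.05  1.84  0.67  1.04  2.58] 0.0
-60 20 0 [-0.87  0.34  0.41  2.31  1.42  1.1  -1.08] 0.0 | [-0.01  0.5  -0.49  1.82 -0.15  0.93  0.16] 0.0
-60 40 0 [-0.76  0.15  0.41  2.27  1.14  0.88 -0.68] 0.0 | [ 0.06  0.59 -0.43  1.79 -0.5   1.07  0.5 ] 0.0
-60 40 1 [ 0.09  0.16 -0.48  2.27  1.24  1.    2.4 ] 0.0 | [-0.06  0.57 -0.28  1.79 -0.59  1.1  -2.58] 0.0
30 40 1 [ 1.73  0.19 -1.37  2.38 -1.25  0.56  0.42] 0.0 | [-0.29  0.83 -0.45  1.39  0.25  1.7  -1.83] 0.0
60 0 0 [ 1.66  1.28 -1.22  2.15 -0.54  0.81 -2.58] 0.0 | [ 0.4   1.05 -1.45  1.84  1.08  1.33  1.27] 0.0
60 0 1 [ 1.05  0.68 -0.47  2.15 -1.25  1.39  1.06] 0.0 | [-0.45  0.41 -0.14  1.84  0.07  0.89 -1.15] 0.0
60 20 1 [ 0.64  0.4  -0.06  2.17 -1.25  1.33  0.91] 0.0 | [-0.9   0.59  0.34  1.64 -0.01  1.24 -1.1 ] 0.0
60 40 1 [-0.1   0.29  0.64  2.16 -1.15  1.23  0.7 ] 0.0 | [-1.33  1.06  1.07  1.45 -0.39  1.63 -0.75] 0.0
75 0 0 [ 1.22  0.86 -0.75  1.99 -0.88  
[... 1851 characters left out ...]
  1.16 -0.21] 0.0
120 0 0 [ 0.55  0.89 -0.25  1.58 -0.65  2.04 -2.2 ] 0.0 | [-1.46  0.77  1.19  1.84 -0.81  1.12 -2.58] 0.0
120 0 1 [ 0.55  0.89 -0.25  1.58 -0.65  2.04  0.94] 0.0 | [-0.37  0.42 -0.24  1.84  0.12  0.89 -0.14] 0.0
120 20 0 [ 0.    0.77  0.49  1.63 -0.77  2.04 -1.9 ] 0.0 | [ 0.24  1.1  -1.45  1.84  1.34  1.63  2.13] 0.0
120 20 1 [ 0.15  0.73  0.27  1.63 -0.7   1.97  1.15] 0.0 | [-1.13  0.49  0.49  1.84  0.16  0.9  -0.26] 0.0
120 40 0 [-0.35  0.74  0.91  1.71 -0.82  1.89 -1.81] 0.0 | [ 0.04  1.09 -1.32  1.81  1.48  1.85  2.02] 0.0
120 40 1 [ 0.02  0.57  0.38  1.71 -0.61  1.72  1.13] 0.0 | [-1.74  1.01  1.25  1.81 -0.29  0.97  0.01] 0.0
real	0m43.659s
user	0m42.986s
sys	0m0.175s
```

```bash
cat > sim.py <<'E'
from plan import *
F=np.diag([-1,-1,1])
def chain(q,way,n=12):
    # way: list of (graspxyz,h,a)
    t,r=fk(q,PP); 
    for g,h,a in way:
        M=tool(h,a)@F; T=np.array(g)+.005*M[:,2]; R=Ro.from_matrix(M); rv=(R*r.inv()).as_rotvec(); t0,r0=t,r; mx=0
        for k in range(1,n+1):
            Tk=t0+(T-t0)*k/n; Rk=Ro.from_rotvec(rv*k/n)*r0; q2,e,f=ik(Tk,Rk,q,.02); mx=max(mx,e+f); q=q2
        t,r=T,R; print(g,h,a,'q',q.round(2),'maxerr',round(mx,3),'margin',np.minimum(q-LO,HI-q).min().round(2),'turn',rv.round(3),'T',T.round(4))
    return q
E
python3 - <<'E'
from sim import *
h=84; d=np.array([np.cos(np.radians(h)),np.sin(np.radians(h)),0]); s=np.array([.474,-.0625,.1])
chain(q00,[(s-.1*d+[0,0,.15],h,20),(s-.1*d,h,20),(s,h,20),(s+[0,0,.17],h,20),([.485,.12,.27],h,45),([.495,.295,.22],h,110),([.495,.295,.033],h,110)])
E
```

```text
[ 0.4635 -0.162   0.25  ] 84 20 q [ 0.24  0.46  0.55  1.74 -1.02  2.01  0.83] maxerr 0.0 margin 0.05 turn [ 1.205 -0.207  0.123] T [ 0.464  -0.1573  0.2483]
[ 0.4635 -0.162   0.1   ] 84 20 q [ 0.28  0.68  0.51  1.79 -1.03  1.88  1.07] maxerr 0.0 margin 0.18 turn [0. 0. 0.] T [ 0.464  -0.1573  0.0983]
[ 0.474  -0.0625  0.1   ] 84 20 q [ 0.14  0.59  0.46  1.93 -1.11  1.75  1.02] maxerr 0.0 margin 0.16 turn [0. 0. 0.] T [ 0.4745 -0.0578  0.0983]
[ 0.474  -0.0625  0.27  ] 84 20 q [ 0.1   0.32  0.5   1.86 -1.08  1.87  0.71] maxerr 0.0 margin 0.19 turn [0. 0. 0.] T [ 0.4745 -0.0578  0.2683]
[0.485, 0.12, 0.27] 84 45 q [-0.25  0.03  0.32  1.93 -0.83  1.33  0.24] maxerr 0.0 margin 0.44 turn [-0.434  0.046  0.   ] T [0.4854 0.1235 0.2665]
[0.495, 0.295, 0.22] 84 110 q [-0.77  0.36  0.06  1.52  0.23  1.51 -0.86] maxerr 0.0 margin 0.55 turn [-1.128  0.119 -0.   ] T [0.4948 0.2933 0.2153]
[0.495, 0.295, 0.033] 84 110 q [-0.77  0.54  0.06  1.67  0.24  1.18 -0.94] maxerr 0.0 margin 0.75 turn [0. 0. 0.] T [0.4948 0.2933 0.0283]
```

Emit:
apply_moves --deltas '[{"translation":[-0.009,0.01,-0.006],"turn":[0.12,-0.021,0.012],"hand":0.087},{"translation":[-0.009,0.01,-0.006],"turn":[0.12,-0.021,0.012],"hand":0.087},{"translation":[-0.009,0.01,-0.006],"turn":[0.12,-0.021,0.012],"hand":0.087},{"translation":[-0.009,0.01,-0.006],"turn":[0.12,-0.021,0.012],"hand":0.087},{"translation":[-0.009,0.01,-0.006],"turn":[0.12,-0.021,0.012],"hand":0.087}]'

```text
time: 13.05
ee_pos: [0.5166, -0.2015, 0.2489]
eef_rot: [0.727, 0.613, 0.237, -0.199]
ft_force: [0.2, -0.2, -1.2]
width: 0.0866
```

Emit:
apply_moves --deltas '[{"translation":[-0.009,0.01,-0.006],"turn":[0.12,-0.021,0.012],"hand":0.087},{"translation":[-0.009,0.01,-0.006],"turn":[0.12,-0.021,0.012],"hand":0.087},{"translation":[-0.009,0.01,-0.006],"turn":[0.12,-0.021,0.012],"hand":0.087},{"translation":[-0.009,0.01,-0.006],"turn":[0.12,-0.021,0.012],"hand":0.087},{"translation":[0,0,0],"turn":[0,0,0],"hand":0.087}]'

```text
time: 13.55
ee_pos: [0.478, -0.1629, 0.2221]
eef_rot: [0.632, 0.557, 0.41, -0.35]
ft_force: [0.5, -0.2, -0.5]
width: 0.0871
```

```bash
cat >> h.py <<'E'
def to(g,h,a):
    import ik
    s,R=st(); M=ik.tool(h,a)@np.diag([-1,-1,1]); T=np.array(g)+.005*M[:,2]
    print('need d',(T-s['ee_pos']).round(4),'turn',Ro.from_matrix(M@R.T).as_rotvec().round(3),'grasp now',(s['ee_pos']-.005*R[:,2]).round(4))
E
python3 - <<'E'
from h import *
to((.4635,-.162,.1),84,20)
im,c=snap('wrist','w4.png'); print(proj(c,(.474,-.0625,.174)),proj(c,(.474,-.0625,.051)))
E
```

```text
t 13.55 p [ 0.478  -0.1629  0.2221] w 0.0871 jaw az -7.8 z [ 0.128  0.899 -0.419] q [ 0.361  0.597  0.516  1.652 -1.028  1.913  0.964] F [ 0.5 -0.2 -0.5]
need d [-0.014   0.0056 -0.1238] turn [0.084 0.003 0.031] grasp now [ 0.4773 -0.1674  0.2242]
[256.6476 209.6193] [260.0416 291.1548]
```

View pics/w4.png

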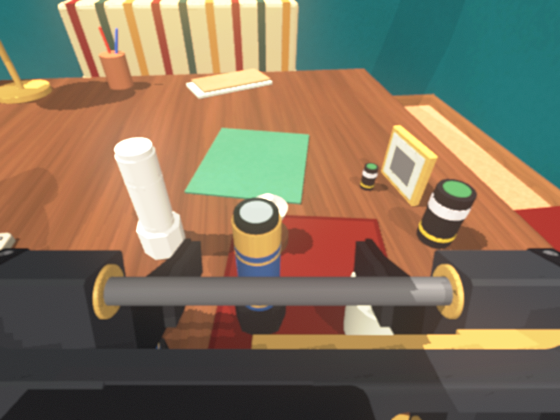

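Emit:
apply_moves --deltas '[{"translation":[-0.005,0.002,-0.03],"turn":[0.03,0.001,0.01],"hand":0.087},{"translation":[-0.005,0.002,-0.035],"turn":[0.03,0.001,0.01],"hand":0.087},{"translation":[-0.004,0.001,-0.035],"turn":[0.02,0.001,0.01],"hand":0.087},{"translation":[0,0,-0.018],"turn":[0,0,0],"hand":0.087},{"translation":[0,0,0],"turn":[0,0,0],"hand":0.087}]'

```text
time: 14.1
ee_pos: [0.4702, -0.1605, 0.1071]
eef_rot: [0.611, 0.559, 0.42, -0.371]
ft_force: [0.1, 0.6, 0.6]
width: 0.0867
```

```bash
python3 - <<'E'
from h import *
to((.4635,-.162,.1),84,20)
E
```

```text
t 14.1 p [ 0.4702 -0.1605  0.1071] w 0.0867 jaw az -5.7 z [ 0.098  0.923 -0.372] q [ 0.409  0.804  0.46   1.657 -1.042  1.86   1.157] F [0.1 0.6 0.6]
need d [-0.0062  0.0032 -0.0088] turn [ 0.034  0.012 -0.005] grasp now [ 0.4697 -0.1651  0.109 ]
```

Emit:
apply_moves --deltas '[{"translation":[-0.003,0.02,-0.004],"turn":[0.015,0.006,0],"hand":0.087},{"translation":[0.002,0.03,-0.003],"turn":[0.015,0.006,0],"hand":0.087},{"translation":[0.003,0.027,0],"turn":[0,0,0],"hand":0.087},{"translation":[0.002,0.012,0],"turn":[0,0,0],"hand":0.087},{"translation":[0,0,0],"turn":[0,0,0],"hand":0.087}]'

```text
time: 14.6
ee_pos: [0.4796, -0.072, 0.1083]
eef_rot: [0.608, 0.556, 0.423, -0.376]
ft_force: [-0.2, -0.0, -0.2]
width: 0.0868
```

```bash
python3 - <<'E'
from h import *
to((.474,-.0625,.1),84,20)
E
```

```text
t 14.6 p [ 0.4796 -0.072   0.1083] w 0.0868 jaw az -5.6 z [ 0.096  0.928 -0.359] q [ 0.297  0.719  0.421  1.805 -1.103  1.756  1.134] F [-0.2 -0.  -0.2]
need d [-0.0051  0.0142 -0.01  ] turn [ 0.019  0.011 -0.007] grasp now [ 0.4791 -0.0767  0.11  ]
```

Emit:
apply_moves --deltas '[{"translation":[-0.005,0.013,-0.009],"turn":[0.019,0.011,0],"hand":0.08},{"translation":[0,0,-0.001],"turn":[0,0,0],"hand":0.07},{"translation":[0,0,0],"turn":[0,0,0],"hand":0.06},{"translation":[0,0,0],"turn":[0,0,0],"hand":0.054}]' --newtons 10

```text
time: 15.0
ee_pos: [0.4751, -0.0615, 0.0987]
eef_rot: [0.608, 0.551, 0.425, -0.383]
ft_force: [-0.7, -0.7, -0.6]
width: 0.0634
```

```bash
python3 - <<'E'
from h import *
to((.474,-.0625,.1),84,20)
E
```

```text
t 15.0 p [ 0.4751 -0.0615  0.0987] w 0.0634 jaw az -5.7 z [ 0.095  0.934 -0.345] q [ 0.294  0.732  0.41   1.826 -1.114  1.746  1.146] F [-0.7 -0.7 -0.6]
need d [-0.0006  0.0037 -0.0004] turn [ 0.003  0.002 -0.004] grasp now [ 0.4746 -0.0662  0.1004]
```

Emit:
apply_moves --deltas '[{"translation":[0,0.004,0],"turn":[0,0,0],"hand":0.055},{"translation":[0,0,0],"turn":[0,0,0],"hand":0.05},{"translation":[0,0,0],"turn":[0,0,0],"hand":0.045},{"translation":[0,0,0],"turn":[0,0,0],"hand":0.04},{"translation":[0,0,0],"turn":[0,0,0],"hand":0.03}]'

```text
time: 15.5
ee_pos: [0.4747, -0.0586, 0.0984]
eef_rot: [0.608, 0.55, 0.425, -0.383]
ft_force: [-1.5, -0.0, -0.0]
width: 0.0438
```

Emit:
apply_moves --deltas '[{"translation":[0,0,0],"turn":[0,0,0],"hand":0.02},{"translation":[0,0,0],"turn":[0,0,0],"hand":0.02},{"translation":[0,0,0],"turn":[0,0,0],"hand":0.02}]' --newtons 40

```text
time: 15.8
ee_pos: [0.4747, -0.0586, 0.0984]
eef_rot: [0.608, 0.55, 0.425, -0.383]
ft_force: [-1.3, -0.2, 0.3]
width: 0.0433
```

```bash
python3 - <<'E'
from h import *
to((.474,-.0625,.1),84,20); snap('side','s2.png')
E
```

```text
t 15.8 p [ 0.4747 -0.0586  0.0984] w 0.0433 jaw az -5.8 z [ 0.096  0.934 -0.345] q [ 0.29   0.729  0.409  1.833 -1.116  1.741  1.145] F [-1.3 -0.2  0.3]
need d [-0.0002  0.0008 -0.0001] turn [ 0.004  0.001 -0.003] grasp now [ 0.4742 -0.0633  0.1001]
```

Emit:
apply_moves --deltas '[{"translation":[0,0,0.02],"turn":[0,0,0],"hand":0.02},{"translation":[0,0,0.03],"turn":[0,0,0],"hand":0.02},{"translation":[0,0,0.04],"turn":[0,0,0],"hand":0.02},{"translation":[0,0,0.04],"turn":[0,0,0],"hand":0.02},{"translation":[0,0,0.03],"turn":[0,0,0],"hand":0.02}]'

```text
time: 16.35
ee_pos: [0.4726, -0.0581, 0.2565]
eef_rot: [0.612, 0.548, 0.421, -0.385]
ft_force: [1.4, 0.4, -4.1]
width: 0.0429
```

```bash
python3 - <<'E'
from h import *
to((.485,.12,.27),84,45)
E
```

```text
t 16.35 p [ 0.4726 -0.0581  0.2565] w 0.0429 jaw az -6.0 z [ 0.094  0.932 -0.349] q [ 0.241  0.453  0.467  1.812 -1.078  1.862  0.874] F [ 1.4  0.4 -4.1]
need d [0.0127 0.1816 0.0099] turn [-0.428  0.034  0.002] grasp now [ 0.4722 -0.0628  0.2583]
```

Emit:
apply_moves --deltas '[{"translation":[0.0015,0.02,0.006],"turn":[-0.06,0.006,0],"hand":0.02},{"translation":[0.0015,0.025,0.004],"turn":[-0.1,0.01,0],"hand":0.02},{"translation":[0.0015,0.025,0.002],"turn":[-0.11,0.012,0],"hand":0.02},{"translation":[0.0015,0.025,0],"turn":[-0.11,0.012,0],"hand":0.02},{"translation":[0.0015,0.025,0],"turn":[-0.11,0.012,0],"hand":0.02}]'

```text
time: 16.85
ee_pos: [0.481, 0.0578, 0.2685]
eef_rot: [0.704, 0.621, 0.257, -0.228]
ft_force: [-0.0, 0.6, -4.8]
width: 0.043
```

Emit:
apply_moves --deltas '[{"translation":[0.0015,0.025,0],"turn":[-0.11,0.012,0],"hand":0.02},{"translation":[0.0015,0.025,0],"turn":[-0.11,0.012,0],"hand":0.02},{"translation":[0.0015,0.025,0],"turn":[-0.11,0.012,0],"hand":0.02},{"translation":[0.0015,0.025,0],"turn":[-0.11,0.012,0],"hand":0.02},{"translation":[0.0015,0.025,0],"turn":[-0.11,0.012,0],"hand":0.02}]'

```text
time: 17.35
ee_pos: [0.4878, 0.1856, 0.271]
eef_rot: [0.748, 0.66, 0.055, -0.035]
ft_force: [0.6, -0.9, -4.3]
width: 0.0429
```

```bash
python3 - <<'E'
from h import *
to((.495,.295,.2),84,110)
E
```

```text
t 17.35 p [0.4878 0.1856 0.271 ] w 0.0429 jaw az -7.3 z [ 0.036  0.125 -0.992] q [-0.45   0.031  0.067  1.747 -0.109  1.285 -0.482] F [ 0.6 -0.9 -4.3]
need d [ 0.007   0.1077 -0.0757] turn [-0.472  0.075  0.017] grasp now [0.4877 0.185  0.276 ]
```

Emit:
apply_moves --deltas '[{"translation":[0.001,0.02,-0.02],"turn":[-0.1,0.015,0.003],"hand":0.02},{"translation":[0.001,0.02,-0.025],"turn":[-0.1,0.015,0.003],"hand":0.02},{"translation":[0.001,0.02,-0.025],"turn":[-0.1,0.015,0.003],"hand":0.02},{"translation":[0.001,0.02,-0.025],"turn":[-0.1,0.015,0.003],"hand":0.02},{"translation":[0.001,0.02,-0.025],"turn":[-0.08,0.012,0.003],"hand":0.02}]'

```text
time: 17.85
ee_pos: [0.4933, 0.2927, 0.1517]
eef_rot: [0.73, 0.658, -0.131, 0.128]
ft_force: [0.4, 0.9, -4.0]
width: 0.0428
```

Emit:
apply_moves --deltas '[{"translation":[0,0,-0.01],"turn":[0,0,0],"hand":0.02},{"translation":[0,0,0],"turn":[0,0,0],"hand":0.02}]'

```text
time: 18.05
ee_pos: [0.4885, 0.2969, 0.1331]
eef_rot: [0.726, 0.662, -0.137, 0.127]
ft_force: [0.5, 0.6, -3.4]
width: 0.0432
```

```bash
python3 - <<'E'
from h import *
to((.495,.295,.04),84,113); 
im,c=snap('scene','s3.png'); im2,c2=snap('side','s4.png')
o=np.zeros((460,800,3),np.uint8); a=cv2.resize(im[170:370,280:490],None,fx=2.2,fy=2.2,interpolation=2); b=cv2.resize(im2[60:260,190:350],None,fx=2.2,fy=2.2,interpolation=2)
o[:440,:a.shape[1]]=a[:440]; o[:440,462:462+b.shape[1]]=b[:440,:338]; cv2.imwrite('pics/m1.png',o[:,:,::-1])
E
```

```text
t 18.05 p [0.4885 0.2969 0.1331] w 0.0432 jaw az -5.3 z [-0.031 -0.367 -0.93 ] q [-0.739  0.482 -0.042  1.527  0.264  1.43  -0.948] F [ 0.5  0.6 -3.4]
need d [ 0.0063 -0.0039 -0.0977] turn [-0.024  0.006 -0.013] grasp now [0.4887 0.2988 0.1378]
```

View pics/m1.png

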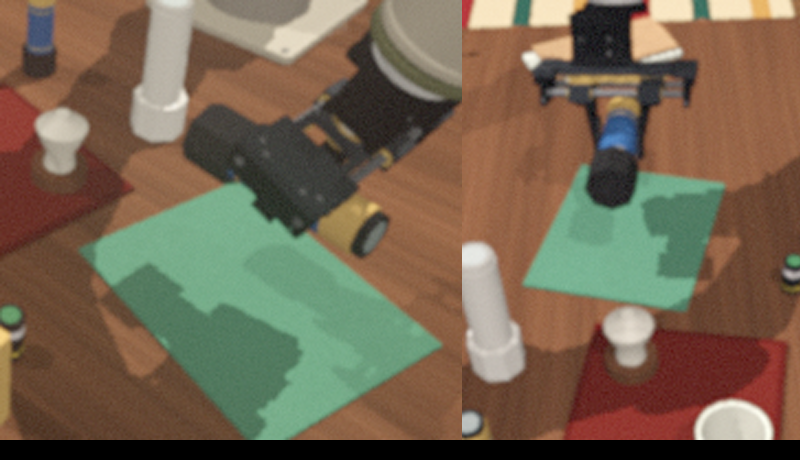

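Emit:
apply_moves --deltas '[{"translation":[0.003,-0.002,-0.025],"turn":[-0.012,0.003,-0.006],"hand":0.02},{"translation":[0.002,-0.001,-0.03],"turn":[-0.012,0.003,-0.006],"hand":0.02},{"translation":[0,0,-0.02],"turn":[0,0,0],"hand":0.02},{"translation":[0,0,-0.005],"turn":[0,0,0],"hand":0.02},{"translation":[0,0,0],"turn":[0,0,0],"hand":0.02}]'

```text
time: 18.65
ee_pos: [0.5001, 0.29, 0.0634]
eef_rot: [0.734, 0.652, -0.139, 0.133]
ft_force: [-0.8, -0.2, -3.1]
width: 0.0427
```

```bash
python3 - <<'E'
from h import *
to((.495,.295,.03),84,113)
E
```

```text
t 18.65 p [0.5001 0.29   0.0634] w 0.0427 jaw az -6.6 z [-0.031 -0.376 -0.926] q [-0.732  0.571 -0.03   1.558  0.28   1.319 -0.99 ] F [-0.8 -0.2 -3.1]
need d [-0.0053  0.0031 -0.038 ] turn [-0.013  0.015  0.011] grasp now [0.5003 0.2919 0.0681]
```

Emit:
apply_moves --deltas '[{"translation":[-0.002,0.001,-0.015],"turn":[-0.01,0.007,0.005],"hand":0.02},{"translation":[0,0,-0.012],"turn":[0,0,0],"hand":0.02},{"translation":[0,0,-0.002],"turn":[0,0,0],"hand":0.02},{"translation":[0,0,0],"turn":[0,0,0],"hand":0.02}]'

```text
time: 19.05
ee_pos: [0.4999, 0.2915, 0.0363]
eef_rot: [0.732, 0.653, -0.142, 0.135]
ft_force: [-0.1, -0.1, -3.6]
width: 0.0428
```

```bash
python3 - <<'E'
from h import *
to((.495,.295,.03),84,113)
E
```

```text
t 19.05 p [0.4999 0.2915 0.0363] w 0.0428 jaw az -6.4 z [-0.032 -0.382 -0.923] q [-0.736  0.609 -0.03   1.564  0.286  1.283 -1.002] F [-0.1 -0.1 -3.6]
need d [-0.0051  0.0015 -0.0109] turn [-0.007  0.012  0.007] grasp now [0.5001 0.2934 0.0409]
```

Feel down in small steps.

Emit:
apply_moves --deltas '[{"translation":[0,0,-0.005],"turn":[0,0,0],"hand":0.02},{"translation":[0,0,0],"turn":[0,0,0],"hand":0.02}]'

```text
time: 19.25
ee_pos: [0.5001, 0.2918, 0.0312]
eef_rot: [0.732, 0.653, -0.142, 0.135]
ft_force: [-0.8, 0.3, -4.2]
width: 0.0429
```

Emit:
apply_moves --deltas '[{"translation":[0,0,-0.003],"turn":[0,0,0],"hand":0.02},{"translation":[0,0,0],"turn":[0,0,0],"hand":0.02}]'

```text
time: 19.45
ee_pos: [0.5002, 0.2919, 0.0282]
eef_rot: [0.732, 0.653, -0.142, 0.135]
ft_force: [-0.8, 0.2, -3.4]
width: 0.0433
```

Emit:
apply_moves --deltas '[{"translation":[0,0,-0.002],"turn":[0,0,0],"hand":0.02},{"translation":[0,0,0],"turn":[0,0,0],"hand":0.02}]'

```text
time: 19.65
ee_pos: [0.5005, 0.2922, 0.0266]
eef_rot: [0.732, 0.653, -0.141, 0.135]
ft_force: [-0.4, -0.7, -2.8]
width: 0.0431
```

Emit:
apply_moves --deltas '[{"translation":[0,0,-0.002],"turn":[0,0,0],"hand":0.02},{"translation":[0,0,0],"turn":[0,0,0],"hand":0.02}]'

```text
time: 19.85
ee_pos: [0.5007, 0.2927, 0.0254]
eef_rot: [0.732, 0.653, -0.141, 0.135]
ft_force: [-0.4, -0.1, -0.1]
width: 0.0429
```

Emit:
apply_moves --deltas '[{"translation":[0,0,-0.002],"turn":[0,0,0],"hand":0.02},{"translation":[0,0,0],"turn":[0,0,0],"hand":0.02}]'

```text
time: 20.05
ee_pos: [0.5007, 0.2927, 0.0254]
eef_rot: [0.732, 0.653, -0.141, 0.135]
ft_force: [-1.2, -0.7, -1.0]
width: 0.0435
```

```bash
python3 - <<'E'
from h import *
s,R=st(); print(s['torque'])
E
```

```text
t 20.05 p [0.5007 0.2927 0.0254] w 0.0435 jaw az -6.4 z [-0.03  -0.382 -0.924] q [-0.737  0.624 -0.029  1.566  0.289  1.265 -1.01 ] F [-1.2 -0.7 -1. ]
[ 0.0655  0.4051 -0.1937]
```

Emit:
apply_moves --deltas '[{"translation":[0,0,0],"turn":[0,0,0],"hand":0.046},{"translation":[0,0,0],"turn":[0,0,0],"hand":0.05},{"translation":[0,0,0],"turn":[0,0,0],"hand":0.06},{"translation":[0,0,0],"turn":[0,0,0],"hand":0.07},{"translation":[0,0,0],"turn":[0,0,0],"hand":0.08}]' --newtons 20

```text
time: 20.55
ee_pos: [0.5013, 0.2926, 0.0252]
eef_rot: [0.732, 0.653, -0.14, 0.135]
ft_force: [0.0, 0.1, -0.1]
width: 0.0666
```

Emit:
apply_moves --deltas '[{"translation":[0,0,0],"turn":[0,0,0],"hand":0.087},{"translation":[0,0,0],"turn":[0,0,0],"hand":0.087},{"translation":[0,0.01,0.025],"turn":[0,0,0],"hand":0.087},{"translation":[0,0.012,0.03],"turn":[0,0,0],"hand":0.087},{"translation":[0,0.012,0.03],"turn":[0,0,0],"hand":0.087}]'

```text
time: 21.05
ee_pos: [0.4996, 0.3231, 0.1084]
eef_rot: [0.732, 0.651, -0.145, 0.136]
ft_force: [0.9, 0.0, -0.3]
width: 0.087
```

```bash
python3 - <<'E'
from h import *
to((.5,.292,.15),84,90)
im,c=snap('scene','s5.png'); im2,c2=snap('side','s6.png')
o=np.zeros((460,800,3),np.uint8); a=cv2.resize(im[170:370,280:490],None,fx=2.2,fy=2.2,interpolation=2); b=cv2.resize(im2[60:260,190:350],None,fx=2.2,fy=2.2,interpolation=2)
o[:440,:a.shape[1]]=a[:440]; o[:440,462:462+b.shape[1]]=b[:440,:338]; cv2.imwrite('pics/m2.png',o[:,:,::-1])
E
```

```text
t 21.05 p [0.4996 0.3231 0.1084] w 0.087 jaw az -6.6 z [-0.036 -0.388 -0.921] q [-0.767  0.572 -0.037  1.454  0.269  1.44  -0.996] F [ 0.9  0.  -0.3]
need d [ 0.0004 -0.0311  0.0366] turn [ 0.399 -0.034  0.012] grasp now [0.4998 0.3251 0.113 ]
```

View pics/m2.png

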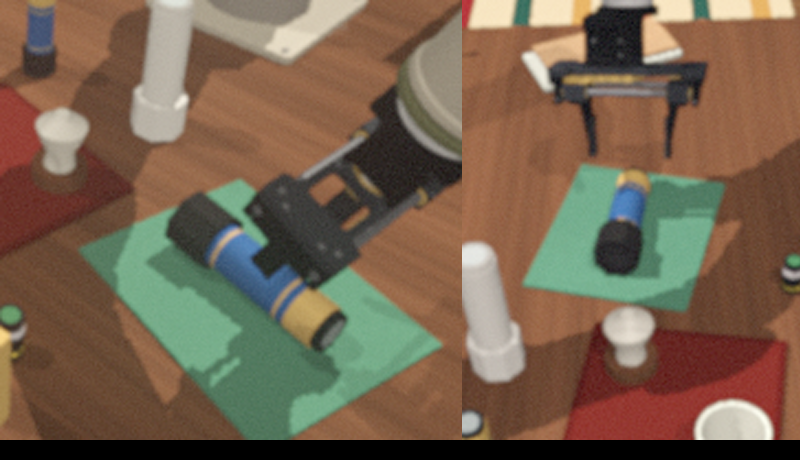

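```bash
python3 - <<'E'
from h import *
c=calibration('side'); im=cv2.cvtColor(cv2.imread('pics/s6.png') if __import__('os').path.exists('pics/s6.png') else 0,cv2.COLOR_BGR2HSV)
m=cv2.inRange(im,(105,90,50),(125,255,255)); m[220:]=0
k=max(cv2.findContours(m,cv2.RETR_EXTERNAL,cv2.CHAIN_APPROX_NONE)[0],key=cv2.contourArea); r=cv2.minAreaRect(k); print(r)
b=cv2.boxPoints(r); b=b[np.argsort(b[:,1])]; e1,e2=b[:2].mean(0),b[2:].mean(0); P,Q=pl(c,*e1,.042),pl(c,*e2,.046); print(P,Q,(P+Q)/2,np.linalg.norm(P-Q),np.degrees(np.arctan2(*(P-Q)[1::-1])))
for z in(45,89,133): print(z,proj(c,np.array([.5,.2925,.03])+(z-94)/1000*np.array([.1045,.9945,-.05])))
print(e1,e2)
c=calibration('scene')
for z in(0,168): print(z,proj(c,np.array([.5,.2925,.03])+(z-94)/1000*np.array([.1045,.9945,-.05])))
E
```

```text
((265.47064208984375, 153.11766052246094), (13.096923828125, 15.037208557128906), 14.03624439239502)
[0.5002 0.3267 0.042 ] [0.4897 0.2581 0.046 ] [0.495  0.2924 0.044 ] 0.0695319061138986 81.3550220730207
45 [265.7814 167.4175]
89 [267.3612 157.7142]
133 [268.857  148.5275]
[267.2942 145.8235] [263.6471 160.4118]
0 [358.4607 269.1774]
168 [427.0274 321.5296]
```

Emit:
apply_moves --deltas '[{"translation":[0,-0.006,0.015],"turn":[0.1,-0.008,0.003],"hand":0.087},{"translation":[0,-0.01,0.01],"turn":[0.1,-0.008,0.003],"hand":0.087},{"translation":[0,-0.01,0.005],"turn":[0.1,-0.008,0.003],"hand":0.087},{"translation":[0,-0.007,0],"turn":[0.09,-0.008,0.003],"hand":0.087},{"translation":[0,0,0],"turn":[0,0,0],"hand":0.087}]'

```text
time: 21.65
ee_pos: [0.5004, 0.2928, 0.1397]
eef_rot: [0.742, 0.67, 0.006, -0.001]
ft_force: [0.1, -0.1, -0.6]
width: 0.0872
```

```bash
python3 - <<'E'
from h import *
to((.4995,.2875,.032),84,90)
im,c=snap('wrist','w5.png'); h=cv2.cvtColor(im,cv2.COLOR_RGB2HSV)
m=cv2.inRange(h,(100,80,40),(128,255,255)); ks=cv2.findContours(m,cv2.RETR_EXTERNAL,cv2.CHAIN_APPROX_NONE)[0]
for k in ks:
    if cv2.contourArea(k)>300: print(cv2.boundingRect(k),cv2.minAreaRect(np.array([pl(c,*x[0],.035)[:2] for x in k]).astype(np.float32)))
m=cv2.inRange(h,(15,100,120),(32,255,255)); ks=cv2.findContours(m,cv2.RETR_EXTERNAL,cv2.CHAIN_APPROX_NONE)[0]
for k in ks:
    if cv2.contourArea(k)>300: print('br',cv2.boundingRect(k),cv2.minAreaRect(np.array([pl(c,*x[0],.028)[:2] for x in k]).astype(np.float32)))
E
```

```text
t 21.65 p [0.5004 0.2928 0.1397] w 0.0872 jaw az -5.8 z [ 0.008  0.01  -1.   ] q [-0.533  0.3   -0.087  1.712  0.025  1.119 -0.727] F [ 0.1 -0.1 -0.6]
need d [-0.0009 -0.0053 -0.1127] turn [-0.009  0.008 -0.004] grasp now [0.5004 0.2928 0.1447]
(239, 257, 52, 15) ((0.48450803756713867, 0.2441943883895874), (0.012935084290802479, 0.04526509344577789), 81.55269622802734)
(241, 177, 52, 81) ((0.49087172746658325, 0.2863408923149109), (0.07116623222827911, 0.04215323179960251), 81.22516632080078)
(243, 163, 49, 11) ((0.49632060527801514, 0.3294239938259125), (0.006721328478306532, 0.03945000097155571), 80.36320495605469)
br (252, 330, 308, 19) ((0.6151118278503418, 0.14574755728244781), (0.021121155470609665, 0.3067418932914734), 83.92949676513672)
br (93, 265, 30, 54) ((0.3334943354129791, 0.2282349169254303), (0.05955694615840912, 0.024471929296851158), 70.13420104980469)
br (434, 264, 30, 55) ((0.6548147797584534, 0.19478023052215576), (0.024739917367696762, 0.06109972670674324), 8.253606796264648)
br (243, 126, 54, 39) ((0.4997197091579437, 0.3476482331752777), (0.03009297326207161, 0.043544262647628784), 80.27345275878906)
```

Emit:
apply_moves --deltas '[{"translation":[-0.008,-0.003,-0.02],"turn":[-0.01,0.008,-0.05],"hand":0.087},{"translation":[0,0,-0.03],"turn":[0,0,0],"hand":0.087},{"translation":[0,0,-0.03],"turn":[0,0,0],"hand":0.087},{"translation":[0,0,0],"turn":[0,0,0],"hand":0.087}]'

```text
time: 22.1
ee_pos: [0.4902, 0.2949, 0.0568]
eef_rot: [0.757, 0.653, -0.003, 0.002]
ft_force: [-0.7, -0.5, -0.5]
width: 0.0872
```

```bash
python3 - <<'E'
from h import *
to((.492,.2895,.029),81.2,90)
E
```

```text
t 22.1 p [0.4902 0.2949 0.0568] w 0.0872 jaw az -8.4 z [-0.002 -0.007 -1.   ] q [-0.555  0.389 -0.083  1.786  0.043  0.974 -0.802] F [-0.7 -0.5 -0.5]
need d [ 0.0018 -0.0054 -0.0328] turn [ 0.007 -0.002 -0.007] grasp now [0.4903 0.2949 0.0618]
```

Emit:
apply_moves --deltas '[{"translation":[0.001,-0.007,-0.016],"turn":[0.007,-0.002,-0.007],"hand":0.08},{"translation":[0,0,-0.012],"turn":[0,0,0],"hand":0.075},{"translation":[0,0,-0.003],"turn":[0,0,0],"hand":0.065},{"translation":[0,0,0],"turn":[0,0,0],"hand":0.058},{"translation":[0,0,0],"turn":[0,0,0],"hand":0.05}]' --newtons 10

```text
time: 22.6
ee_pos: [0.4914, 0.2932, 0.0276]
eef_rot: [0.757, 0.653, 0.0, 0.0]
ft_force: [1.0, -0.8, -0.1]
width: 0.0588
```

```bash
python3 - <<'E'
from h import *
to((.492,.2895,.029),81.2,90)
E
```

```text
t 22.6 p [0.4914 0.2932 0.0276] w 0.0588 jaw az -8.4 z [ 0.001 -0.    -1.   ] q [-0.55   0.425 -0.082  1.807  0.043  0.91  -0.798] F [ 1.  -0.8 -0.1]
need d [ 0.0006 -0.0037 -0.0036] turn [ 0.     0.001 -0.006] grasp now [0.4914 0.2932 0.0326]
```

Emit:
apply_moves --deltas '[{"translation":[0,-0.004,-0.003],"turn":[0,0,0],"hand":0.05},{"translation":[0,0,0],"turn":[0,0,0],"hand":0.045},{"translation":[0,0,0],"turn":[0,0,0],"hand":0.04},{"translation":[0,0,0],"turn":[0,0,0],"hand":0.03},{"translation":[0,0,0],"turn":[0,0,0],"hand":0.02}]'

```text
time: 23.1
ee_pos: [0.492, 0.2899, 0.0264]
eef_rot: [0.757, 0.653, 0.001, 0.0]
ft_force: [0.6, 1.2, -2.1]
width: 0.0437
```

Emit:
apply_moves --deltas '[{"translation":[0,0,0],"turn":[0,0,0],"hand":0.02},{"translation":[0,0,0],"turn":[0,0,0],"hand":0.02}]' --newtons 40

```text
time: 23.3
ee_pos: [0.492, 0.29, 0.0264]
eef_rot: [0.757, 0.653, 0.001, 0.0]
ft_force: [0.4, 0.4, -1.2]
width: 0.0434
```

```bash
python3 - <<'E'
from h import *
st()
im,c=snap('wrist','w6.png'); h=cv2.cvtColor(im,cv2.COLOR_RGB2HSV)
m=cv2.inRange(h,(15,100,120),(32,255,255)); m[:60]=0; m[260:]=0
for k in cv2.findContours(m,cv2.RETR_EXTERNAL,cv2.CHAIN_APPROX_NONE)[0]:
    if cv2.contourArea(k)>300: print('br',cv2.boundingRect(k),cv2.minAreaRect(np.array([pl(c,*x[0],.029)[:2] for x in k]).astype(np.float32)))
E
```

```text
t 23.3 p [0.492  0.29   0.0264] w 0.0434 jaw az -8.4 z [ 0.002  0.002 -1.   ] q [-0.545  0.424 -0.081  1.813  0.043  0.904 -0.792] F [ 0.4  0.4 -1.2]
br (232, 205, 92, 14) ((0.49677571654319763, 0.3212272822856903), (0.006643748842179775, 0.044315870851278305), 81.57051086425781)
br (230, 109, 96, 84) ((0.5010859370231628, 0.3497087061405182), (0.03800024837255478, 0.043778494000434875), 81.57746887207031)
```

Emit:
apply_moves --deltas '[{"translation":[0,0,0.02],"turn":[0,0,0],"hand":0.02},{"translation":[0,0,0.03],"turn":[0.01,0,0],"hand":0.02},{"translation":[0,-0.01,0.04],"turn":[0.015,0,-0.02],"hand":0.02},{"translation":[0,-0.02,0.04],"turn":[0.015,0,-0.02],"hand":0.02},{"translation":[-0.002,-0.03,0.03],"turn":[0.01,0,-0.02],"hand":0.02}]'

```text
time: 23.85
ee_pos: [0.4835, 0.2297, 0.1839]
eef_rot: [0.774, 0.632, 0.011, -0.021]
ft_force: [1.8, -0.4, -3.8]
width: 0.0429
```

Emit:
apply_moves --deltas '[{"translation":[-0.004,-0.04,0.01],"turn":[0,0,-0.01],"hand":0.02},{"translation":[-0.004,-0.043,0],"turn":[0,0,-0.01],"hand":0.02},{"translation":[-0.004,-0.043,0],"turn":[0,0,0],"hand":0.02},{"translation":[-0.004,-0.043,0],"turn":[0,0,0],"hand":0.02},{"translation":[-0.004,-0.043,0],"turn":[0,0,0],"hand":0.02}]'

```text
time: 24.35
ee_pos: [0.4625, 0.0121, 0.1987]
eef_rot: [0.78, 0.625, 0.015, -0.021]
ft_force: [1.8, 0.1, -3.5]
width: 0.043
```

Emit:
apply_moves --deltas '[{"translation":[-0.004,-0.043,0],"turn":[0,0,0],"hand":0.02},{"translation":[-0.004,-0.043,0],"turn":[0,0,0],"hand":0.02},{"translation":[-0.004,-0.043,0],"turn":[0,0,0],"hand":0.02},{"translation":[-0.004,-0.043,0],"turn":[0,0,0],"hand":0.02},{"translation":[-0.002,-0.03,0],"turn":[0,0,0],"hand":0.02}]'

```text
time: 24.85
ee_pos: [0.4394, -0.2003, 0.1977]
eef_rot: [0.781, 0.624, 0.015, -0.021]
ft_force: [0.0, 0.5, -3.7]
width: 0.0434
```

```bash
python3 - <<'E'
from h import *
to((.4448,-.2805,.12),76.2,87)
E
```

```text
t 24.85 p [ 0.4394 -0.2003  0.1977] w 0.0434 jaw az -12.7 z [-0.003  0.051 -0.999] q [ 0.021  0.055  0.359  1.877 -0.069  1.236  0.181] F [ 0.   0.5 -3.7]
need d [ 0.0055 -0.0799 -0.0826] turn [-0.    -0.015 -0.019] grasp now [ 0.4394 -0.2006  0.2026]
```

Emit:
apply_moves --deltas '[{"translation":[0.003,-0.035,0],"turn":[0,-0.007,-0.01],"hand":0.02},{"translation":[0.002,-0.03,-0.01],"turn":[0,-0.007,-0.009],"hand":0.02},{"translation":[0,-0.01,-0.03],"turn":[0,0,0],"hand":0.02},{"translation":[0,0,-0.025],"turn":[0,0,0],"hand":0.02},{"translation":[0,0,0],"turn":[0,0,0],"hand":0.02}]'

```text
time: 25.35
ee_pos: [0.4403, -0.2845, 0.1299]
eef_rot: [0.79, 0.613, 0.019, -0.016]
ft_force: [-0.2, 1.3, -3.1]
width: 0.043
```

```bash
python3 - <<'E'
from h import *
to((.4448,-.2805,.08),76.2,87)
snap('wrist','w7.png')
E
```

```text
t 25.35 p [ 0.4403 -0.2845  0.1299] w 0.043 jaw az -14.3 z [ 0.01   0.048 -0.999] q [ 0.134  0.22   0.432  1.863 -0.155  1.1    0.379] F [-0.2  1.3 -3.1]
need d [ 0.0045  0.0043 -0.0549] turn [ 0.002 -0.003  0.009] grasp now [ 0.4403 -0.2848  0.1349]
```

View pics/w7.png

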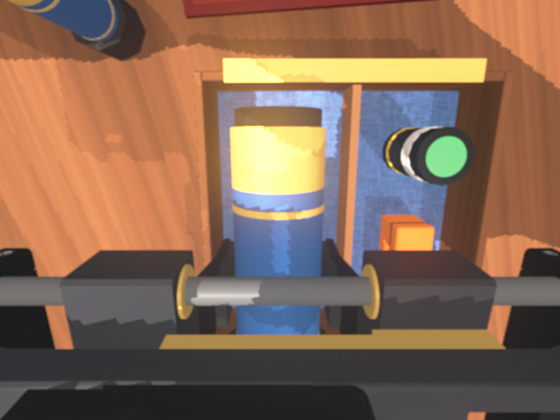

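```bash
python3 - <<'E'
from h import *
c=calibration('wrist'); a,b=pl(c,223,70,.063),pl(c,485,70,.063); m=(a+b)/2
print('plate',a,b,np.linalg.norm(a-b),np.degrees(np.arctan2(*(b-a)[1::-1])))
ex=(b-a)/np.linalg.norm(b-a); ey=np.array([-ex[1],ex[0],0]); C=m-.103*ey; print('C',C,'cradle',C-.048*ex)
s,R=st(); ax=.132
for (u,v,z) in((231,190,133),(325,187,133),(231,128,160),(325,126,160)): 
    p=pl(c,u,v,ax); print(z,p,'along from TCP',(p-s['ee_pos'])@ey)
e=[(pl(c,231,v,ax)+pl(c,325,v-2,ax))/2 for v in(128,190)]; print('scope az',np.degrees(np.arctan2(*(e[0]-e[1])[1::-1])))
E
```

```text
plate [ 0.4334 -0.1706  0.063 ] [ 0.6004 -0.2131  0.063 ] 0.17233420202772623 -14.284179746780925
C [ 0.4915 -0.2917  0.063 ] cradle [ 0.4449 -0.2798  0.063 ]
t 25.4 p [ 0.4411 -0.2849  0.1316] w 0.0432 jaw az -14.3 z [ 0.012  0.048 -0.999] q [ 0.133  0.218  0.433  1.861 -0.154  1.102  0.379] F [-0.8 -0.9 -3.2]
133 [ 0.4293 -0.2391  0.132 ] along from TCP 0.041462651698398856
133 [ 0.4745 -0.2491  0.132 ] along from TCP 0.04295168991147078
160 [ 0.4376 -0.2107  0.132 ] along from TCP 0.07106847338777715
160 [ 0.4806 -0.2207  0.132 ] along from TCP 0.07197582243785916
scope az 75.71741644467787
```

Emit:
apply_moves --deltas '[{"translation":[0.003,0.004,-0.015],"turn":[0,0,0.004],"hand":0.02},{"translation":[0,0,-0.025],"turn":[0,0,0],"hand":0.02},{"translation":[0,0,-0.015],"turn":[0,0,0],"hand":0.02},{"translation":[0,0,0],"turn":[0,0,0],"hand":0.02}]'

```text
time: 25.8
ee_pos: [0.4476, -0.2787, 0.0775]
eef_rot: [0.787, 0.617, 0.022, -0.013]
ft_force: [-0.6, 0.6, -3.3]
width: 0.043
```

```bash
python3 - <<'E'
from h import *
to((.4449,-.280,.047),76,87)
E
```

```text
t 25.8 p [ 0.4476 -0.2787  0.0775] w 0.043 jaw az -13.8 z [ 0.018  0.047 -0.999] q [ 0.141  0.289  0.414  1.907 -0.198  0.986  0.409] F [-0.6  0.6 -3.3]
need d [-0.0027 -0.001  -0.0355] turn [ 0.004  0.005 -0.003] grasp now [ 0.4475 -0.2789  0.0825]
```

Emit:
apply_moves --deltas '[{"translation":[-0.003,-0.001,-0.01],"turn":[0.003,0.005,0],"hand":0.02},{"translation":[-0.001,0,-0.012],"turn":[0,0,0],"hand":0.02},{"translation":[0,0,-0.005],"turn":[0,0,0],"hand":0.02},{"translation":[0,0,0],"turn":[0,0,0],"hand":0.02}]'

```text
time: 26.2
ee_pos: [0.4453, -0.2791, 0.0505]
eef_rot: [0.786, 0.618, 0.021, -0.014]
ft_force: [0.2, 0.1, -3.9]
width: 0.0434
```

```bash
python3 - <<'E'
from h import *
to((.4449,-.280,.047),76,87)
E
```

```text
t 26.2 p [ 0.4453 -0.2791  0.0505] w 0.0434 jaw az -13.7 z [ 0.016  0.049 -0.999] q [ 0.154  0.328  0.405  1.927 -0.222  0.935  0.436] F [ 0.2  0.1 -3.9]
need d [-0.0003 -0.0006 -0.0085] turn [ 0.002  0.003 -0.005] grasp now [ 0.4452 -0.2794  0.0555]
```

Emit:
apply_moves --deltas '[{"translation":[0,-0.001,-0.005],"turn":[0,0,0],"hand":0.02},{"translation":[0,0,0],"turn":[0,0,0],"hand":0.02}]'

```text
time: 26.4
ee_pos: [0.4455, -0.2804, 0.0455]
eef_rot: [0.786, 0.618, 0.022, -0.014]
ft_force: [0.7, 0.6, -4.0]
width: 0.043
```

Emit:
apply_moves --deltas '[{"translation":[0,0,-0.003],"turn":[0,0,0],"hand":0.02},{"translation":[0,0,0],"turn":[0,0,0],"hand":0.02}]'

```text
time: 26.6
ee_pos: [0.4458, -0.2808, 0.0434]
eef_rot: [0.786, 0.617, 0.022, -0.014]
ft_force: [-1.8, 1.3, -2.3]
width: 0.0432
```

Emit:
apply_moves --deltas '[{"translation":[0,0,-0.002],"turn":[0,0,0],"hand":0.02},{"translation":[0,0,0],"turn":[0,0,0],"hand":0.02}]'

```text
time: 26.8
ee_pos: [0.4457, -0.2808, 0.0434]
eef_rot: [0.786, 0.617, 0.023, -0.014]
ft_force: [-2.1, 0.8, -3.4]
width: 0.0434
```

Emit:
apply_moves --deltas '[{"translation":[-0.001,0,-0.003],"turn":[0,0,0],"hand":0.02},{"translation":[0,0,-0.003],"turn":[0,0,0],"hand":0.02}]'

```text
time: 27.0
ee_pos: [0.4451, -0.2807, 0.0411]
eef_rot: [0.786, 0.617, 0.024, -0.015]
ft_force: [-18.5, 9.2, 32.9]
width: 0.0432
```

```bash
python3 - <<'E'
from h import *
to((.4449,-.280,.047),76,87)
E
```

```text
t 27.0 p [ 0.4451 -0.2807  0.0411] w 0.0432 jaw az -13.8 z [ 0.019  0.053 -0.998] q [ 0.164  0.344  0.401  1.931 -0.237  0.916  0.452] F [-18.5   9.2  32.9]
need d [-0.0002  0.001   0.0009] turn [-0.002  0.007 -0.004] grasp now [ 0.445  -0.281   0.0461]
```

Emit:
apply_moves --deltas '[{"translation":[0,0,0.001],"turn":[0,0,0],"hand":0.02},{"translation":[0,0,0],"turn":[0,0,0],"hand":0.046},{"translation":[0,0,0],"turn":[0,0,0],"hand":0.05},{"translation":[0,0,0],"turn":[0,0,0],"hand":0.056},{"translation":[0,0,0],"turn":[0,0,0],"hand":0.056}]' --newtons 20

```text
time: 27.5
ee_pos: [0.4461, -0.2814, 0.0427]
eef_rot: [0.786, 0.617, 0.025, -0.014]
ft_force: [-0.9, 0.4, 0.1]
width: 0.0543
```

```bash
python3 - <<'E'
from h import *
st()
E
```

```text
t 27.5 p [ 0.4461 -0.2814  0.0427] w 0.0543 jaw az -13.8 z [ 0.022  0.052 -0.998] q [ 0.164  0.342  0.401  1.93  -0.236  0.917  0.451] F [-0.9  0.4  0.1]
```

Released; withdraw straight up and look.

Emit:
apply_moves --deltas '[{"translation":[0,0,0.015],"turn":[0,0,0],"hand":0.056},{"translation":[0,0,0.03],"turn":[0,0,0],"hand":0.056},{"translation":[0,0,0.04],"turn":[0,0,0],"hand":0.056},{"translation":[0,0,0.045],"turn":[0,0,0],"hand":0.056},{"translation":[0,0,0.045],"turn":[0,0,0],"hand":0.056}]'

```text
time: 28.0
ee_pos: [0.4426, -0.2801, 0.2221]
eef_rot: [0.787, 0.617, 0.022, -0.017]
ft_force: [0.8, -0.4, 0.2]
width: 0.0561
```

Emit:
apply_moves --deltas '[{"translation":[0,-0.03,0.04],"turn":[0,0,0],"hand":0.087},{"translation":[0,-0.04,0.02],"turn":[0,0,0],"hand":0.087},{"translation":[0,-0.03,0],"turn":[0,0,0],"hand":0.087},{"translation":[0,0,0],"turn":[0,0,0],"hand":0.087}]'

```text
time: 28.4
ee_pos: [0.4441, -0.3826, 0.2968]
eef_rot: [0.786, 0.618, 0.025, -0.008]
ft_force: [0.4, -0.4, 0.1]
width: 0.0806
```

```bash
python3 - <<'E'
from h import *
st(); im,c=snap('wrist','w8.png'); im2,_=snap('side','s8.png')
o=np.zeros((420,800,3),np.uint8); o[:300,:400]=cv2.resize(im,(400,300)); o[:400,400:]=cv2.resize(im2[120:400,180:460],(400,400)); cv2.imwrite('pics/end.png',o[:,:,::-1])
C=np.array([.4915,-.2917,0]); y=np.radians(-14); ex=np.array([np.cos(y),np.sin(y),0]); ey=np.array([-ex[1],ex[0],0])
for k,z in((('mid'),0),('z133',.044),('z160',.071),('eye',.079)): print(k,proj(c,C-.048*ex+z*ey+[0,0,.044]))
h=cv2.cvtColor(im,cv2.COLOR_RGB2HSV)
for n,lo,hi,z in(('brass',(15,100,120),(34,255,255),.044),('green',(50,80,60),(90,255,255),.078),('orange',(3,150,120),(17,255,255),.048)):
    for k in cv2.findContours(cv2.inRange(h,lo,hi),cv2.RETR_EXTERNAL,cv2.CHAIN_APPROX_NONE)[0]:
        if 150<cv2.contourArea(k)<8000:
            r=cv2.minAreaRect(np.array([pl(c,*x[0],z)[:2] for x in k]).astype(np.float32)); d=np.array([*r[0],0])-C; print(n,cv2.boundingRect(k),'case xy',d@ex,d@ey,np.array(r[1]).round(3),r[2])
E
```

```text
t 28.4 p [ 0.4441 -0.3826  0.2968] w 0.0806 jaw az -13.7 z [ 0.03   0.045 -0.999] q [ 0.236  0.237  0.52   1.493 -0.171  1.452  0.528] F [ 0.4 -0.4  0.1]
mid [254.8855 106.8138]
z133 [254.5026  68.6423]
z160 [254.2572  44.1755]
eye [254.1828  36.7661]
brass (237, 329, 323, 20) case xy 0.1663922827024192 -0.33027778243412886 [0.033 0.489] 75.62594604492188
brass (422, 264, 29, 55) case xy 0.21181408206951452 -0.2528157962566759 [0.091 0.038] 87.74388885498047
brass (105, 264, 30, 55) case xy -0.2430222845193216 -0.2510631786771233 [0.088 0.036] 63.928768157958984
brass (324, 116, 28, 63) case xy 0.05707047800325581 -0.04924071856272228 [0.078 0.032] 76.14641571044922
brass (294, 49, 8, 139) case xy 0.0048395818107930125 -0.01707461689560041 [0.167 0.005] 75.79371643066406
brass (235, 38, 37, 30) case xy -0.04934174815447509 0.06225529599800176 [0.031 0.044] 73.448486328125
brass (217, 0, 157, 19) case xy -0.00010561951908427454 0.1091224824040344 [0.018 0.181] 75.87261962890625
green (337, 47, 24, 26) case xy 0.057581715313932726 0.0480215222825513 [0.026 0.026] 78.90958404541016
oran
[... 660 characters left out ...]
0.31666929493625706 0.050528265449718425 [0.054 0.009] 89.47489929199219
orange (126, 30, 32, 78) case xy -0.17868282929685406 0.0415415333428391 [0.088 0.019] 86.42059326171875
orange (159, 8, 20, 22) case xy -0.14448088069151374 0.09651764902756554 [0.022 0.02 ] 89.15177917480469
orange (0, 6, 138, 205) case xy -0.2752451816459462 -0.0028255725042931534 [0.234 0.158] 64.86589050292969
orange (522, 0, 26, 106) case xy 0.288119895871309 0.06159137897869396 [0.119 0.029] 86.40254211425781
orange (481, 0, 17, 35) case xy 0.22646824175123634 0.10227992917129525 [0.037 0.019] 85.76814270019531
orange (392, 0, 91, 76) case xy 0.18053205802889494 0.09661411966453279 [0.048 0.141] 43.79612350463867
```

View pics/end.png

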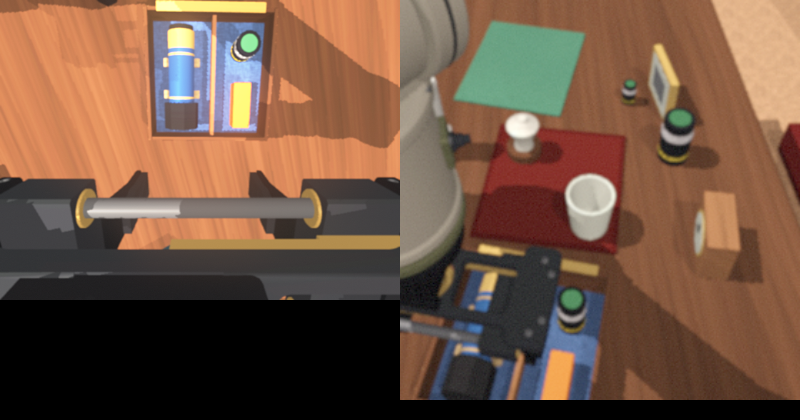

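```bash
python3 -c "
from bench import order
print(order.close_job())"
```

```text
the job is handed in; nothing more can be done
None
```

The kit is packed and I handed the job in at about 28.5 s of the 72 s limit. No verdict was reported.

- **Filter box and eyepiece:** Both stand in the side compartment. The final wrist picture puts the box at about (57, -49) mm and the eyepiece at about (58, 48) mm in the case frame.
- **Laying the scope down:** I gripped it upright with the tool near horizontal and turned it onto its side. I set it on the mat by feel and let go. It rolled about 8 mm onto a flat and then lay still.
- **Scope in the cradle:** I took the scope again and laid it in the saddles, with the eyepiece end at the brass plate. In the last picture the middle of its brass part was at about x -49, y 62 mm in the case, where 57.5 mm would be centred. That puts the scope's middle about 4 mm from the cradle centre (limit 16 mm), and its direction looked right.
- **Let go and clear:** The gripper was open and about 0.3 m up. The forces read near zero.
- **Bystanders:** In the last side picture the mug, statuette, clock and frame stood upright and looked unmoved. I did not measure their positions again.

**Disagreements:** The scene and side views differed by up to 12 mm, so I relied on the closer wrist view. While seating the scope, the wrist force briefly reached about 33 N down and 20 N sideways; I eased off before releasing.

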